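Clock a boom tube with the pendulum angle gauge

ROBOT

A 6-joint arm with a two-finger parallel gripper is mounted at the origin on the work surface. World frame = base frame: x ahead of the robot, y to its left, z up, the work surface at z = 0. Lengths are in m, angles in rad, forces in N, time in s.
With the tool pointing down it reaches from about 0.375 to 0.9 m from the base axis. Payload 3.1 kg.
Tool frame: the origin (TCP) lies at the very end of the fingers, on their centre line; the grasp point (between the pads) lies 19 mm behind it; z points along the fingers, y is the direction in which the jaws open and shut (so a half turn about z gives the same grasp; the last joint's range is limited). The gripper opens to 87 mm and grips with 3 to 60 N. Pads are 19 mm wide; open, the fingers measure 117 mm over their backs; the gripper's body (75 mm by 190 mm) begins 51 mm behind the grasp point.
Start: joints at [-1.466, 0.527, 1.433, -0, 1.181, -0.178], TCP at [0.175, -0.6, 0.223] pointing down, gripper open.
Joint ranges: [-3.08, 3.08], [-0.75, 2.2], [0.22, 2.44], [-1.43, 4.57], [0, 2.65], [-2.85, 2.85]. Speed limits (rad/s): [2.79, 2.79, 3.14, 3.14, 3.14, 3.14].

INTERFACE

Orientations are given as a unit quaternion [x, y, z, w].
In Python, from rig import robot gives the robot as it stands. The module is installed in compiled form; this text tells all that it offers.
- The arm moves only by the tool send_rows, never from a script. Its argument "deltas" is a list of rows, each an object of numbers: "tx", "ty", "tz": the shift along the tool's x, y, z in cm; "rx", "ry", "rz": the turn, a rotation vector about the tool's x, y, z in rad. A call has 1 to 5 rows; each row is the pose to reach, as a shift and turn from the pose commanded when the call began, along the tool's axes at that moment; what a row does not reach only later rows make up. A row lasts 1/12 s, in which the tool goes at most 41.7 mm and 7.16 degrees, less where a joint would pass 70% of its speed; a pose out of reach is approached as far as the arm can. A call with a gripper value outside its range is refused whole. "claw" is the finger opening in cm, from 0 to 8.7, set as the call begins (left out, the last holds). The fingers move at their own pace and stop on an object; "squeeze" is the grip in N (left out, the last holds). Time passes only in rows, so rows that repeat a pose let the fingers close. It gives the time, the measured TCP pose, the force and the opening at its end, in the units of the state.
- robot.get_obs(): the state, without advancing time (a new reading comes with each control period).
- robot.camera(name): name is "side" or "top"; returns a dict with "color" (480x640x3 uint8, red, green, blue), "z_map" (480x640 float32, m along the optical axis (not along the pixel's ray), 0 where there is no reading), "intrinsics" (3x3 intrinsics, pixels), "R" (3x3) and "t" (3): a world point X has camera coordinates R X + t. Camera axes: x right, y down, z forward; pixel columns grow to the right and rows downward; lengths in m; the calibration is good to about 2 mm. A picture is of the moment at which its call begins.
- robot.hand_in(): hands the job in, once; it reports no verdict.
Trained networks look in the newest picture that a camera, given by its name, has taken for a name from the list of things; names that differ only in an ending like _2 or _b are one class to them, and where a whole thing is asked for, a point or a joint stands for the part that bears it (a point fixed in the world has none). Each returns a list of dicts, best first, with "p" (0 to 1); they miss things now and then, are a little off and sometimes report something else, mostly with a low value. They report only what shows in the picture. A call takes as long as a camera call.
- robot.outline_of(label, camera): "pixels" (480x640 bool, what is visible of it) and "xy" ([column, row] in pixels, amid what is visible of it).
- robot.tip_of(label, camera): "xy" ([column, row] in pixels: a listed point, or the origin of a listed thing).
The state is a dict: "time": time; "q": joint angles; "joint_velocities": joint speeds; "joint_torque": joint torques, N m; "position": TCP position; "tool_rot": TCP orientation; "ft_force": force on the tool from outside, world axes, zero at the start; "moment": the same for the moment, N m; "grip_width": finger opening in m.
Only numpy, scipy, OpenCV 4.12 (cv2) and the standard library are available. Lean on these libraries where they do the work, as an engineer would, in place of code of your own. Each camera call takes 0.05 s, during which the arm holds its last target.

TASK

Lift the lid of the grey instrument case until it rests open on its stop and take out the angle gauge. Set the gauge's forked foot astride the bare round tube between the two pipe clamps, dial square across the tube, and rock it round the tube until the swinging pointer has settled on the gauge's set marker. Finish while holding it there, so that a colleague can scribe the tube: fork seated on the tube, pointer steady on the marker, gauge still in the gripper, the lid left open and the other things on the bench undisturbed.

Things in the scene. Friction and masses are not known exactly. Their poses are not given: they have to be found in the camera images.
- case: Grey case, fixed: lower shell 115 (x) x 200 (y) x 135 mm high, walls 5 mm; hinged lid on top (205 mm closed). Origin: centre of underside; x to the hinge side, lid handle on the -x side. Inside, black foam 50 mm high has one pocket 40 x 92 mm at the centre, floor 12 mm above the bench, in which the gauge stands upright; above the foam the shell is free, 105 x 190 mm.
- lid (a joint): Lid opening in rad: 0 closed, 1.8 resting on its stop (leaning back past upright). 70 mm deep, 0.32 kg, unlatched, slightly damped hinge; let go below about 1 rad it falls shut, beyond that it falls open onto the stop.
- lid_bar (a point): Middle of the carrying handle on the lid's front: round black bar, diameter 10 mm, 110 mm long along the case's y, 42 mm in front of the lid's face. Closed, it is 157 mm in -x of the hinge line, 45 mm above it, 180 mm above the bench, 25 mm below the lid's top. It turns between the fingers, so the hand may stay upright. Axes turn with the lid.
- lid_hinge (a point): Middle of the hinge line, along the case's y, 135 mm above the bench; the bar moves on an arc of 163 mm radius about it. Axes turn with the lid.
- gauge: Angle gauge, 0.25 to 0.4 kg, 176 mm tall, upright in the case, axes parallel to it. Forked aluminium foot (upside-down V of 90 degrees, 30 mm thick in x, 85 mm over the toes in y), round housing 84 mm across centred 88 mm above the toes, dial on its +x face, grip on top. Origin: midway between the toes' undersides, on the tube's axis once seated. x out of the dial, z up to the grip.
- gauge_grip (a point): Middle of the gauge's grip, 156 mm above the gauge's origin: a black upright block 22 (x) x 24 (y) x 42 mm high, flat sides; the housing begins 26 mm below this point. Axes as the gauge's. The gauge's weight hangs some 60 mm below: held in a weak grip or moved with a jerk it can swing between the fingers.
- pointer (a joint): Angle of the freely swinging weighted pointer, rad, 0 at the dial's zero (towards the grip), growing anticlockwise facing the dial (about the gauge's x). Its weight keeps it upright, so it reads the lean: gauge leant clockwise facing the dial, by -a about its x, reads +a. It swings for about a second after each movement.
- marker (a joint): Angle of the set marker, same zero and sense as the pointer: a short black block on the dial's rim, clamped between 0.22 and 0.5 rad (anticlockwise of zero, facing the dial); it does not move.
- pointer_tip (a point): Tip of the thin black pointer, 29 mm from the dial's centre; its z axis points along the pointer.
- marker_tip (a point): Inner end of the set marker, 29 mm from the dial's centre; its z axis points from the dial's centre through the marker.
- boom: Fixed stand: level aluminium tube, diameter 48 mm, 260 mm long along x, held in two grey pipe clamps on a dark base plate 230 x 130 mm. Clamps' inner faces 75 mm either side of the middle; they are 78 mm wide, tops 120 mm above the bench. 76 mm flange at the +x end. Origin: centre of the underside; z up.
- boom_mid (a point): Point on the tube's axis midway between the clamps, 85 mm above the bench; x along the tube.
- meter: Bystander: grey handheld multimeter lying flat, 165 x 80 x 40 mm. Leave alone.
- driver: Bystander: screwdriver lying flat, 170 mm long. Leave alone.
- reel: Bystander: white wire reel, diameter 70 mm, 30 mm high. Leave alone.
- can: Bystander: small spray can, diameter 50 mm, 110 mm tall. Leave alone.

How it is judged:
By the outcome, as a careful person would: the job done as asked, in the order asked, and still so for the second after the job is handed in, while the arm keeps its last pose, push and grip.
It also fails if it takes over 72 s, if anything falls off the work surface, if the arm or the gripper's body presses on something with over 40 N, if the wrist force passes 120 N, or if a joint passes its speed limit or range.

## Working session

There is one attempt and no reset: what is moved stays moved. The work goes in short steps, Python scripts to look and compute and a tool call to move; the robot and the scene stay as the last step left them, time stands still between calls to the robot, and variables do not carry over. Pictures are saved under pics/ and viewed, and the job is handed in when it is done.

Besides the shell and the picture viewer there is one more tool, called after "Call:" as name([rows], argument=value, ...), one row to a line, values as JSON. send_rows: Moves the arm, as the interface text tells. Its arguments: {"type":"object","properties":{"deltas":{"type":"array","items":{"type":"object","properties":{"tx":{"type":"number"},"ty":{"type":"number"},"tz":{"type":"number"},"rx":{"type":"number"},"ry":{"type":"number"},"rz":{"type":"number"}}}},"claw":{"type":"number"},"squeeze":{"type":"number"}},"required":["deltas"]}

```bash
mkdir -p pics; ls; cat > h.py <<'E'
import numpy as np, cv2
from scipy.spatial.transform import Rotation as R
from rig import robot
def cam(n,fn=None):
    c=robot.camera(n)
    if fn: cv2.imwrite('pics/'+fn,c['color'][:,:,::-1])
    return c
def ray(c,u,v):
    K=c['intrinsics'];d=np.linalg.inv(K)@[u,v,1.]
    return -c['R'].T@c['t'], c['R'].T@d
def px(c,u,v,z=None):
    o,d=ray(c,u,v); z=c['z_map'][int(round(v)),int(round(u))] if z is None else z
    return o+d*z
def atz(c,u,v,h):
    o,d=ray(c,u,v); return o+d*(h-o[2])/d[2]
def cloud(c,m=None):
    z=c['z_map'];vv,uu=np.nonzero((z>0)&(m if m is not None else True))
    K=c['intrinsics'];p=np.linalg.inv(K)@np.array([uu,vv,np.ones_like(uu)])*z[vv,uu]
    return (c['R'].T@(p-np.array(c['t']).reshape(3,1))).T
def proj(c,X):
    p=c['R']@np.array(X)+c['t'];p=c['intrinsics']@p;return p[:2]/p[2]
E
python3 - <<'E'
from h import *
np.set_printoptions(precision=4,suppress=True)
print(robot.get_obs())
for n in('side','top'):
    c=cam(n,n+'0.png');print(n,'pos',-c['R'].T@c['t'],'axis',c['R'][2],c['intrinsics'][0])
    for l in ['case','lid_bar','lid_hinge','gauge','boom','boom_mid','meter','driver','reel','can']:
        t=robot.tip_of(l,n)[:1]
        for a in t: print(l,a['p'],a['xy'],px(c,*a['xy']))
E
```

```text
pics
{'time': 0.0, 'q': array([-1.4655,  0.5285,  1.4339, -0.    ,  1.1814, -0.1785]), 'joint_velocities': array([ 0.0015,  0.0006, -0.0002, -0.0002, -0.0023,  0.0008]), 'joint_torque': array([ -0.0024, -44.0045, -17.6595,   0.0632,   0.0583,  -0.0002]), 'position': array([ 0.175 , -0.5992,  0.2216]), 'tool_rot': array([ 0.9899,  0.1414,  0.    , -0.0011]), 'ft_force': array([-0.5585, -0.1852,  0.2626]), 'moment': array([ 0.0387, -0.0542, -0.0053]), 'grip_width': 0.08651995125018595}
side pos [-0.2396  0.9067  1.1381] axis [ 0.4895 -0.598  -0.6346] [619.6763   0.     328.2279]
case 0.71 [373.8, 249.1] [ 0.4361 -0.1017  0.1086]
lid_bar 0.81 [407.6, 210.6] [ 0.4038 -0.2026  0.1853]
boom 0.76 [267.9, 339.1] [0.513  0.2276 0.0099]
boom_mid 0.94 [268.0, 311.2] [0.5022 0.2263 0.1116]
meter 0.64 [285.3, 264.9] [0.6371 0.0204 0.0343]
driver 0.9 [343.2, 294.3] [0.4533 0.0064 0.0217]
reel 0.91 [216.0, 386.0] [0.5007 0.4079 0.0271]
can 0.54 [418.1, 205.1] [0.2518 0.0196 0.4001]
top pos [ 0.4149 -0.0204  1.5257] axis [ 0.1034 -0.0174 -0.9945] [569.409    0.     327.0362]
lid_bar 0.81 [401.8, 294.0] [ 0.4018 -0.2432 -0.0036]
boom 0.72 [485.2, 244.4] [ 0.5248 -0.4546  0.0626]
boom_mid 0.71 [221.7, 251.2] [0.5192 0.218  0.1078]
meter 0.73 [310.6, 194.1] [ 0.669  -0.0054  0.0453]
driver 0.69 [312.1, 270.6] [ 0.4689 -0.0049  0.0212]
reel 0.66 [159.5, 250.4] [ 0.5334  0.4033 -0.005 ]
can 0.65 [485.6, 242.7] [ 0.5286 -0.4538  0.0696]
```

View pics/side0.png

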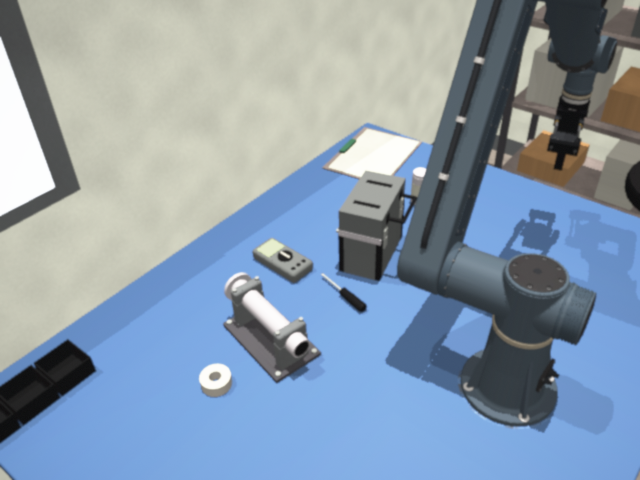

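View pics/top0.png

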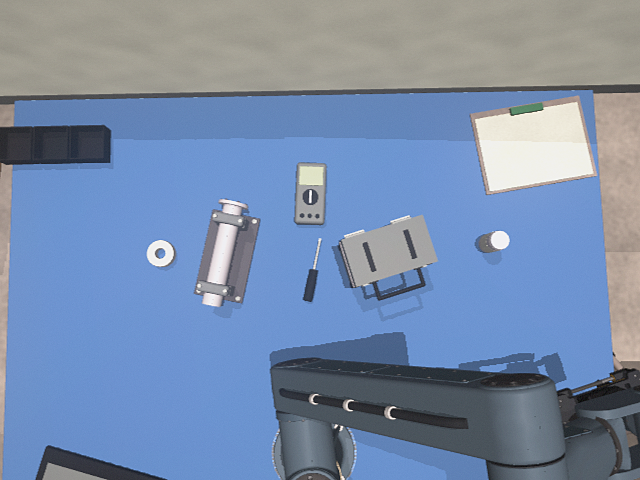

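```bash
python3 - <<'E'
from h import *
np.set_printoptions(precision=4,suppress=True)
for n in ('top','side'):
    c=cam(n)
    P=cloud(c)
    m=(abs(P[:,2]-.205)<.008)&(abs(P[:,0]-.5)<.15)&(abs(P[:,1]+.17)<.15)
    Q=P[m]; r=cv2.minAreaRect((Q[:,:2]*1000).astype(np.float32)); print(n,'lid',len(Q),r,Q[:,2].mean())
    m=(P[:,2]>.09)&(P[:,2]<.13)&(P[:,0]>.35)&(P[:,0]<.7)&(P[:,1]>.12)&(P[:,1]<.32)
    Q=P[m];print('boom',len(Q),cv2.minAreaRect((Q[:,:2]*1000).astype(np.float32)),Q[:,2].max())
    # tube mid ridge
    for l in ['boom_mid','lid_bar']:
        a=robot.tip_of(l,n)[0]; print(l,a['xy'],atz(c,*a['xy'],.085),atz(c,*a['xy'],.18))
    o=robot.outline_of('lid_bar',n)[:1]
    # bar points
    m=(abs(P[:,2]-.183)<.012)&(P[:,0]<.47)&(P[:,0]>.35)&(P[:,1]>-.3)&(P[:,1]<-.08)
    Q=P[m]; print('bar',len(Q),cv2.minAreaRect((Q[:,:2]*1000).astype(np.float32)))
    m=(P[:,2]>.02)&(P[:,2]<.3)&(P[:,0]>.35)&(P[:,0]<.72)&(P[:,1]>-.3)&(P[:,1]<.32)
    np.save(n+'P.npy',P[m])
E
```

```text
top lid 4217 ((505.9848327636719, -188.83551025390625), (115.87110900878906, 200.87901306152344), 15.960638999938965) 0.20516121603730011
boom 2317 ((517.6573486328125, 218.25648498535156), (78.35807800292969, 267.047607421875), 76.90140533447266) 0.12996334037965127
boom_mid [223.3, 251.7] [0.5195 0.2178 0.085 ] [0.5126 0.2021 0.18  ]
lid_bar [401.9, 292.4] [ 0.4065 -0.2307  0.085 ] [ 0.4071 -0.2168  0.18  ]
bar 366 ((429.05010986328125, -183.94699096679688), (76.53243255615234, 176.118896484375), 0.211691215634346)
side lid 2105 ((502.7502136230469, -189.2950439453125), (118.423095703125, 213.90802001953125), 16.589975357055664) 0.2039489228630346
boom 2322 ((513.072265625, 219.9112548828125), (79.11475372314453, 269.3934631347656), 77.05428314208984) 0.12891852834988707
boom_mid [265.5, 315.8] [0.5161 0.2232 0.085 ] [0.4479 0.2848 0.18  ]
lid_bar [411.6, 211.2] [ 0.4609 -0.3236  0.085 ] [ 0.3977 -0.2126  0.18  ]
bar 527 ((427.2052917480469, -187.03512573242188), (190.84327697753906, 84.1358642578125), 89.7162857055664)
```

```bash
cat >> h.py <<'E'
np.set_printoptions(precision=4,suppress=True)
def down(psi): # tool pointing down, tool x at world yaw psi (deg)
    p=np.radians(psi); x=[np.cos(p),np.sin(p),0]; z=[0,0,-1]; return np.array([x,np.cross(z,x),z]).T
def delta(pos,Rt,o=None):
    o=o or robot.get_obs(); R0=R.from_quat(o['tool_rot'])
    t=R0.inv().apply(np.array(pos)-o['position'])*100
    r=(R0.inv()*R.from_matrix(Rt)).as_rotvec()
    n=max(np.linalg.norm(t)/4.17,np.linalg.norm(r)/.125)
    print('t cm',t.round(2),'r',r.round(3),'rows>=%.1f'%n)
    return t,r
def st():
    o=robot.get_obs(); Rm=R.from_quat(o['tool_rot']).as_matrix()
    print('t=%.2f'%o['time'],'pos',o['position'],'psi %.2f'%np.degrees(np.arctan2(Rm[1,0],Rm[0,0])),'z',Rm[:,2],'F',o['ft_force'],'w',o['grip_width'],'q',o['q'])
E
python3 -c "
from h import *
st(); delta([.408,-.2165,.29],down(106))
for n in('top','side'):
    P=np.load(n+'P.npy'); a=np.radians(-13); x=np.array([np.cos(a),np.sin(a)]); 
    d=P[:,:2]-[.5165,.2195]; s=d@x; l=d@[-x[1],x[0]]
    m=(abs(s)<.065)&(abs(l)<.03)&(P[:,2]>.085); 
    from scipy.optimize import least_squares
    f=lambda k: np.hypot(l[m]-k[0]-k[1]*s[m],P[m,2]-k[2])-.024
    print(n,m.sum(),least_squares(f,[0,0,.085],loss='soft_l1',f_scale=.002).x)
    cl=(P[:,2]>.112)&(P[:,2]<.123)&(abs(l)<.045); print(np.histogram(s[cl],bins=np.arange(-.15,.16,.01)))
"
```

```text
t=1.50 pos [ 0.175  -0.6     0.2225] psi 16.26 z [-0.  0. -1.] F [ 0.8998  0.2151 -0.2917] w 0.08681280141428137 q [-1.4655  0.5275  1.4327 -0.      1.1814 -0.1785]
t cm [ 33.1  -30.29  -6.75] r [-0.    -0.    -1.566] rows>=12.5
top 994 [-0.0003  0.0047  0.0856]
(array([  0,   1,   3,   9,  32, 106,  94,  39,   4,   7,   6,   7,   8,
         6,   4,  10,   5,   3,  12,   9,   4,   4,  88,  86,  94,   8,
         7,  48,  14,   0]), array([-0.15, -0.14, -0.13, -0.12, -0.11, -0.1 , -0.09, -0.08, -0.07,
       -0.06, -0.05, -0.04, -0.03, -0.02, -0.01,  0.  ,  0.01,  0.02,
        0.03,  0.04,  0.05,  0.06,  0.07,  0.08,  0.09,  0.1 ,  0.11,
        0.12,  0.13,  0.14,  0.15]))
side 865 [-0.001   0.002   0.0844]
(array([  0,   0,   0,   0, 117, 116,  69,   1,   0,   1,   1,   0,   0,
         0,   0,   2,   0,   0,   1,   1,   0,  24, 119,  87,  20,   0,
        24,  61,   0,   0]), array([-0.15, -0.14, -0.13, -0.12, -0.11, -0.1 , -0.09, -0.08, -0.07,
       -0.06, -0.05, -0.04, -0.03, -0.02, -0.01,  0.  ,  0.01,  0.02,
        0.03,  0.04,  0.05,  0.06,  0.07,  0.08,  0.09,  0.1 ,  0.11,
        0.12,  0.13,  0.14,  0.15]))
```

Call:
send_rows([
  {"tz": -1.5},
  {"tz": -3, "tx": 2, "ty": -2},
  {"tz": -4.5, "tx": 5, "ty": -5},
  {"tz": -6, "tx": 8, "ty": -7.5},
  {"tz": -7, "tx": 11, "ty": -10},
], claw=3.2, squeeze=20)

```text
schema error: expected keys tx, ty, tz, rx, ry, rz
```

Call:
send_rows([
  {"tx": 0, "ty": 0, "tz": -1.5, "rx": 0, "ry": 0, "rz": -0.05},
  {"tx": 2, "ty": -2, "tz": -3, "rx": 0, "ry": 0, "rz": -0.15},
  {"tx": 5, "ty": -4.5, "tz": -4.5, "rx": 0, "ry": 0, "rz": -0.25},
  {"tx": 8, "ty": -7, "tz": -6, "rx": 0, "ry": 0, "rz": -0.35},
  {"tx": 11, "ty": -10, "tz": -7, "rx": 0, "ry": 0, "rz": -0.45},
], claw=3.2, squeeze=20)

```text
time: 1.92
position: [0.2524, -0.4751, 0.2934]
tool_rot: [0.933, 0.36, 0.0, 0.001]
ft_force: [0.2, -0.6, -0.0]
grip_width: 0.0615
```

```bash
python3 -c "
from h import *
st(); delta([.408,-.2165,.29],down(106))"
```

```text
t=1.92 pos [ 0.2524 -0.4751  0.2934] psi 42.25 z [ 0.0012 -0.0027 -1.    ] F [ 0.159  -0.5768 -0.0078] w 0.06149518409124504 q [-1.2905  0.3286  1.5632  0.0004  1.2469 -0.4572]
t cm [28.9  -8.68  0.29] r [ 0.002  0.002 -1.113] rows>=8.9
```

Call:
send_rows([
  {"tx": 3, "ty": -1, "tz": 0, "rx": 0, "ry": 0, "rz": -0.11},
  {"tx": 6, "ty": -2, "tz": 0, "rx": 0, "ry": 0, "rz": -0.22},
  {"tx": 9, "ty": -3, "tz": 0, "rx": 0, "ry": 0, "rz": -0.33},
  {"tx": 12, "ty": -4, "tz": 0, "rx": 0, "ry": 0, "rz": -0.44},
  {"tx": 15, "ty": -5, "tz": 0, "rx": 0, "ry": 0, "rz": -0.55},
])

```text
time: 2.33
position: [0.33, -0.3361, 0.2923]
tool_rot: [0.799, 0.601, 0.0, 0.0]
ft_force: [-0.2, -0.4, -0.5]
grip_width: 0.0343
```

```bash
python3 -c "
from h import *
st(); delta([.408,-.2165,.27],down(106))"
```

```text
t=2.33 pos [ 0.33   -0.3361  0.2923] psi 73.85 z [ 0.0005 -0.0005 -1.    ] F [-0.1889 -0.4333 -0.4994] w 0.03432077977218772 q [-1.0325  0.2304  1.7131  0.0002  1.1975 -0.7507]
t cm [13.65  4.16  2.23] r [ 0.     0.001 -0.561] rows>=4.5
```

Call:
send_rows([
  {"tx": 3, "ty": 1, "tz": 0, "rx": 0, "ry": 0, "rz": -0.12},
  {"tx": 6.5, "ty": 2, "tz": 0, "rx": 0, "ry": 0, "rz": -0.24},
  {"tx": 10, "ty": 3, "tz": 0, "rx": 0, "ry": 0, "rz": -0.36},
  {"tx": 12.5, "ty": 3.7, "tz": 0, "rx": 0, "ry": 0, "rz": -0.48},
  {"tx": 13.7, "ty": 4.1, "tz": 0, "rx": 0, "ry": 0, "rz": -0.56},
])

```text
time: 2.75
position: [0.4085, -0.2146, 0.2922]
tool_rot: [0.601, 0.799, 0.001, -0.0]
ft_force: [0.9, -0.3, 0.5]
grip_width: 0.0321
```

Call:
send_rows([
  {"tx": 0, "ty": 0, "tz": 1, "rx": 0, "ry": 0, "rz": 0},
  {"tx": 0, "ty": 0, "tz": 2, "rx": 0, "ry": 0, "rz": 0},
  {"tx": 0, "ty": 0, "tz": 2, "rx": 0, "ry": 0, "rz": 0},
])

```text
time: 3.0
position: [0.4069, -0.2164, 0.2708]
tool_rot: [0.604, 0.797, 0.0, -0.002]
ft_force: [-0.1, -0.5, -0.4]
grip_width: 0.0319
```

```bash
python3 -c "
from h import *
st(); 
for n in ('side','top'):
    c=cam(n,n+'1.png')
    for l in ('lid_bar','lid_hinge'):
        for a in robot.tip_of(l,n)[:2]: print(n,l,a['p'],a['xy'],atz(c,*a['xy'],.18 if l=='lid_bar' else .135))
delta([.408,-.2165,.161],down(106))
c=robot.camera('top');P=cloud(c)
m=(P[:,2]>.17)&(P[:,2]<.19)&(P[:,0]<.47)&(P[:,0]>.36)&(P[:,1]>-.3)&(P[:,1]<-.12)
q=P[m]-[.5045,-.189,0];a=np.radians(16);xc=q[:,:2]@[np.cos(a),np.sin(a)];yc=q[:,:2]@[-np.sin(a),np.cos(a)]
print(np.histogram(xc,bins=np.arange(-.13,-.05,.005)));print(yc.min(),yc.max())
"
```

```text
t=3.00 pos [ 0.4069 -0.2164  0.2708] psi 105.71 z [-0.0024  0.0021 -1.    ] F [-0.0775 -0.5463 -0.3664] w 0.03188084874109421 q [-0.7321  0.2427  1.7637 -0.      1.1384 -1.0062]
top lid_bar 0.53 [226.0, 256.8] [0.5004 0.1958 0.18  ]
t cm [ 0.18  0.06 11.16] r [ 0.001  0.001 -0.007] rows>=2.7
(array([ 0,  0,  0,  0,  0, 11, 27, 21,  8,  9,  9,  9,  9,  9,  6]), array([-0.13 , -0.125, -0.12 , -0.115, -0.11 , -0.105, -0.1  , -0.095,
       -0.09 , -0.085, -0.08 , -0.075, -0.07 , -0.065, -0.06 , -0.055]))
0.024311581282620925 0.06496879166152619
```

Call:
send_rows([
  {"tx": 0, "ty": 0.25, "tz": 2.5, "rx": 0, "ry": 0, "rz": 0},
  {"tx": 0, "ty": 0.25, "tz": 5.5, "rx": 0, "ry": 0, "rz": 0},
  {"tx": 0, "ty": 0.25, "tz": 8, "rx": 0, "ry": 0, "rz": 0},
  {"tx": 0, "ty": 0.25, "tz": 10, "rx": 0, "ry": 0, "rz": 0},
  {"tx": 0, "ty": 0.25, "tz": 11, "rx": 0, "ry": 0, "rz": 0},
])

```text
time: 3.77
position: [0.409, -0.2164, 0.1601]
tool_rot: [0.605, 0.797, 0.0, -0.002]
ft_force: [-0.5, 0.5, 0.7]
grip_width: 0.032
```

```bash
python3 -c "
from h import *
st(); c=cam('side');cv2.imwrite('pics/s2.png',cv2.resize(c['color'][130:290,300:500,::-1],None,fx=4,fy=3.7));c=cam('top');cv2.imwrite('pics/t2.png',cv2.resize(c['color'][180:340,300:500,::-1],None,fx=4,fy=3.7))"
```

```text
t=3.77 pos [ 0.409  -0.2164  0.1601] psi 105.61 z [-0.0026  0.0023 -1.    ] F [-0.5215  0.465   0.7182] w 0.03198625360446768 q [-0.729   0.4131  1.8923  0.      0.8397 -1.0015]
```

View pics/s2.png

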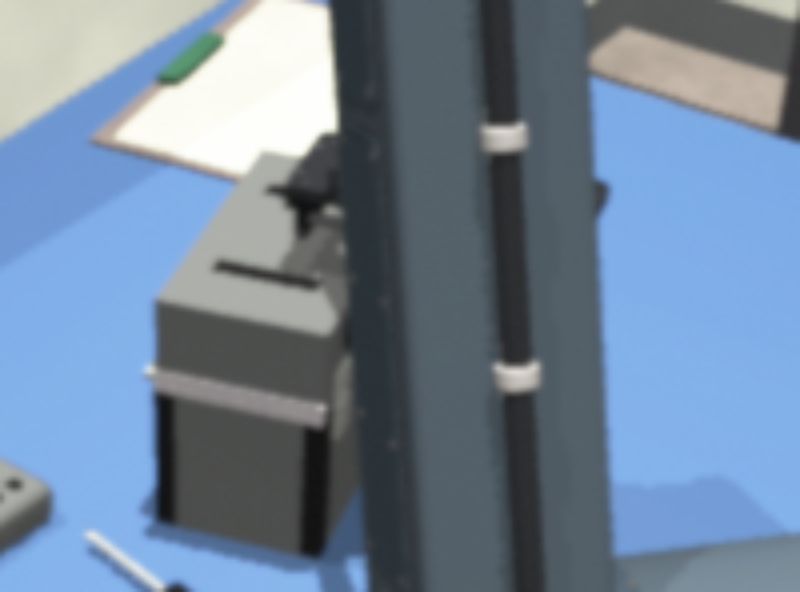

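View pics/t2.png

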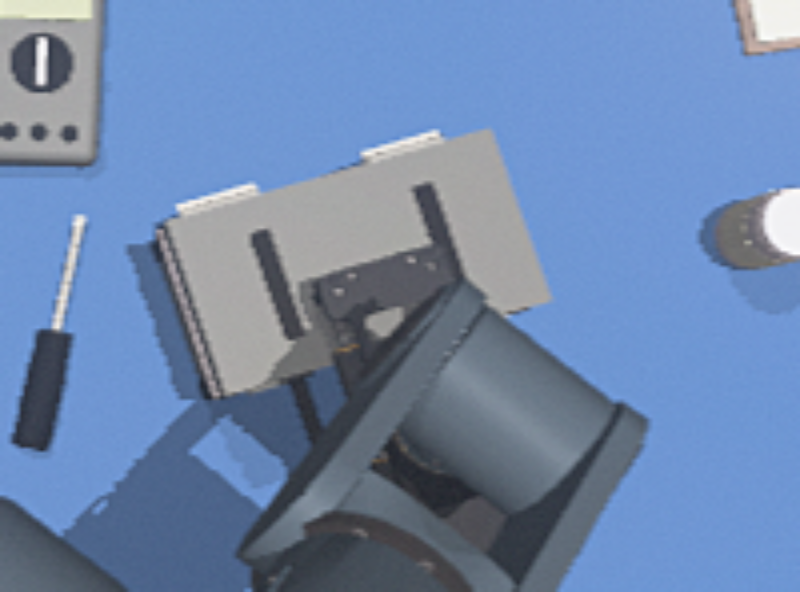

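Call:
send_rows([
  {"tx": 0, "ty": 0, "tz": 0, "rx": 0, "ry": 0, "rz": 0},
  {"tx": 0, "ty": 0, "tz": 0, "rx": 0, "ry": 0, "rz": 0},
  {"tx": 0, "ty": 0, "tz": 0, "rx": 0, "ry": 0, "rz": 0},
  {"tx": 0, "ty": 0, "tz": 0, "rx": 0, "ry": 0, "rz": 0},
  {"tx": 0, "ty": 0, "tz": 0, "rx": 0, "ry": 0, "rz": 0},
], claw=0, squeeze=20)

```text
time: 4.28
position: [0.4093, -0.2178, 0.1629]
tool_rot: [0.604, 0.797, -0.001, 0.0]
ft_force: [-4.1, -2.1, 3.4]
grip_width: 0.0094
```

```bash
python3 -c "
from h import *
st()
for th in np.arange(0,1.81,.1):
    f=np.arctan2(45,157)+th; p=np.array([-.1633*np.cos(f),.1633*np.sin(f)])-[-.157,.045]; print('%.1f'%th,p*100)"
```

```text
t=4.28 pos [ 0.4093 -0.2178  0.1629] psi 105.75 z [-0.0013 -0.0022 -1.    ] F [-4.1493 -2.0881  3.4028] w 0.009350068458212735 q [-0.729   0.4081  1.8896 -0.0034  0.8434 -1.0016]
0.0 [ 0.0021 -0.0006]
0.1 [0.5297 1.5441]
0.2 [1.2089 3.0284]
0.3 [2.0329 4.4375]
0.4 [2.9934 5.7573]
0.5 [4.0809 6.9746]
0.6 [5.2845 8.0772]
0.7 [6.5922 9.0542]
0.8 [7.9908 9.8958]
0.9 [ 9.4665 10.5935]
1.0 [11.0045 11.1404]
1.1 [12.5894 11.531 ]
1.2 [14.2054 11.7615]
1.3 [15.8363 11.8294]
1.4 [17.4658 11.7342]
1.5 [19.0777 11.4769]
1.6 [20.6559 11.0598]
1.7 [22.1845 10.4873]
1.8 [23.6483  9.7651]
```

Call:
send_rows([
  {"tx": 0, "ty": 0.2, "tz": -0.7, "rx": 0, "ry": 0, "rz": 0},
  {"tx": 0, "ty": 0.7, "tz": -2, "rx": 0, "ry": 0, "rz": 0},
  {"tx": 0, "ty": 1.2, "tz": -3.05, "rx": 0, "ry": 0, "rz": 0},
  {"tx": 0, "ty": 2.05, "tz": -4.45, "rx": 0, "ry": 0, "rz": 0},
  {"tx": 0, "ty": 3, "tz": -5.75, "rx": 0, "ry": 0, "rz": 0},
])

```text
time: 4.7
position: [0.4369, -0.2098, 0.2207]
tool_rot: [0.604, 0.797, -0.002, -0.001]
ft_force: [-4.9, -4.3, 1.8]
grip_width: 0.0094
```

Call:
send_rows([
  {"tx": 0, "ty": 1.1, "tz": -1.2, "rx": 0, "ry": 0, "rz": 0},
  {"tx": 0, "ty": 2.3, "tz": -2.3, "rx": 0, "ry": 0, "rz": 0},
  {"tx": 0, "ty": 3.6, "tz": -3.3, "rx": 0, "ry": 0, "rz": 0},
  {"tx": 0, "ty": 5, "tz": -4.15, "rx": 0, "ry": 0, "rz": 0},
  {"tx": 0, "ty": 6.5, "tz": -4.85, "rx": 0, "ry": 0, "rz": 0},
])

```text
time: 5.12
position: [0.5007, -0.1918, 0.2705]
tool_rot: [0.604, 0.797, -0.001, 0.0]
ft_force: [-1.7, -1.1, 1.9]
grip_width: 0.0091
```

```bash
python3 -c "
from h import *
st()"
```

```text
t=5.12 pos [ 0.5007 -0.1918  0.2705] psi 105.64 z [-0.0013 -0.0021 -1.    ] F [-1.693  -1.1021  1.9414] w 0.009123903925759529 q [-0.5728  0.3516  1.596  -0.0026  1.1939 -0.8449]
```

Call:
send_rows([
  {"tx": 0, "ty": 1.55, "tz": -0.55, "rx": 0, "ry": 0, "rz": 0},
  {"tx": 0, "ty": 3.1, "tz": -0.95, "rx": 0, "ry": 0, "rz": 0},
  {"tx": 0, "ty": 4.75, "tz": -1.15, "rx": 0, "ry": 0, "rz": 0},
  {"tx": 0, "ty": 6.35, "tz": -1.25, "rx": 0, "ry": 0, "rz": 0},
  {"tx": 0, "ty": 8, "tz": -1.15, "rx": 0, "ry": 0, "rz": 0},
])

```text
time: 5.53
position: [0.5793, -0.1696, 0.281]
tool_rot: [0.604, 0.797, -0.0, 0.001]
ft_force: [-0.6, 0.5, 1.1]
grip_width: 0.0092
```

Call:
send_rows([
  {"tx": 0, "ty": 1.6, "tz": 0.25, "rx": 0, "ry": 0, "rz": 0},
  {"tx": 0, "ty": 3.2, "tz": 0.65, "rx": 0, "ry": 0, "rz": 0},
  {"tx": 0, "ty": 4.7, "tz": 1.25, "rx": 0, "ry": 0, "rz": 0},
  {"tx": 0, "ty": 5.3, "tz": 1.5, "rx": 0, "ry": 0, "rz": 0},
  {"tx": 0, "ty": 5.3, "tz": 1.5, "rx": 0, "ry": 0, "rz": 0},
])

```text
time: 5.95
position: [0.6312, -0.1549, 0.2646]
tool_rot: [0.604, 0.797, 0.001, 0.001]
ft_force: [1.5, 0.9, 0.9]
grip_width: 0.0093
```

```bash
python3 -c "
from h import *
st()"
```

```text
t=5.95 pos [ 0.6312 -0.1549  0.2646] psi 105.70 z [ 0.0023  0.0003 -1.    ] F [1.4849 0.8639 0.9041] w 0.009270717465408274 q [-0.4129  0.5207  1.3195  0.0013  1.2995 -0.6873]
```

Call:
send_rows([
  {"tx": 0, "ty": 0, "tz": 0, "rx": 0, "ry": 0, "rz": 0},
  {"tx": 0, "ty": 0.3, "tz": 0, "rx": 0, "ry": 0, "rz": 0},
  {"tx": 0, "ty": 0.5, "tz": 0, "rx": 0, "ry": 0, "rz": 0},
  {"tx": 0, "ty": 0.5, "tz": 0, "rx": 0, "ry": 0, "rz": 0},
  {"tx": 0, "ty": 0.5, "tz": 0, "rx": 0, "ry": 0, "rz": 0},
], claw=4.2)

```text
time: 6.37
position: [0.6339, -0.1543, 0.2647]
tool_rot: [0.604, 0.797, -0.0, -0.0]
ft_force: [0.1, 0.1, -0.3]
grip_width: 0.0349
```

Call:
send_rows([
  {"tx": 0, "ty": 0.5, "tz": -1.5, "rx": 0, "ry": 0, "rz": 0},
  {"tx": 0, "ty": 0.5, "tz": -4, "rx": 0, "ry": 0, "rz": 0},
  {"tx": 0, "ty": -1, "tz": -7, "rx": 0, "ry": 0, "rz": 0},
  {"tx": 0, "ty": -3.5, "tz": -8.5, "rx": 0, "ry": 0, "rz": 0.05},
  {"tx": 0, "ty": -7, "tz": -8.5, "rx": 0, "ry": 0, "rz": 0.12},
], claw=6)

```text
time: 6.78
position: [0.5695, -0.1741, 0.3539]
tool_rot: [0.651, 0.759, 0.001, 0.005]
ft_force: [0.6, -1.6, 0.3]
grip_width: 0.0588
```

```bash
python3 -c "
from h import *
st(); delta([.5045,-.189,.3],down(15.9))
for n in ('side','top'):
    c=cam(n,n+'3.png')
    for l in ('lid_bar','gauge','gauge_grip'):
        for a in robot.tip_of(l,n)[:1]: print(n,l,a['p'],a['xy'],atz(c,*a['xy'],.168),px(c,*a['xy']))
"
```

```text
t=6.78 pos [ 0.5695 -0.1741  0.3539] psi 98.71 z [ 0.0091 -0.0043 -0.9999] F [ 0.5984 -1.5654  0.348 ] w 0.05883140731541171 q [-0.4844  0.3627  1.3399  0.0004  1.4289 -0.6365]
t cm [-0.46 -6.69  5.34] r [ 0.011 -0.001  1.445] rows>=11.6
side lid_bar 0.84 [320.1, 160.7] [ 0.751  -0.2767  0.168 ] [ 0.9221 -0.4811  0.0005]
side gauge 0.75 [367.8, 250.8] [ 0.405  -0.0297  0.168 ] [ 0.4521 -0.0981  0.0971]
side gauge_grip 0.96 [373.0, 206.6] [ 0.4977 -0.1837  0.168 ] [ 0.4949 -0.1794  0.1718]
top lid_bar 0.82 [376.8, 188.4] [ 0.6586 -0.1671  0.168 ] [ 0.5631 -0.1096  0.6997]
top gauge 0.59 [378.5, 258.4] [ 0.4891 -0.1656  0.168 ] [ 0.4594 -0.1075  0.7114]
top gauge_grip 0.56 [388.2, 251.5] [ 0.5051 -0.1894  0.168 ] [ 0.4857 -0.153   0.46  ]
```

View pics/top3.png

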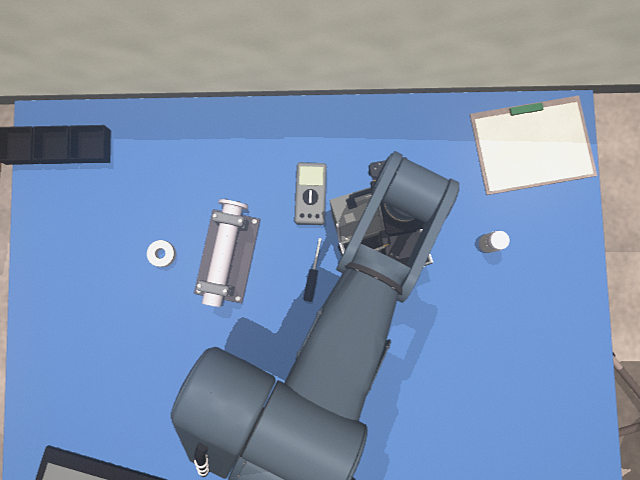

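View pics/side3.png

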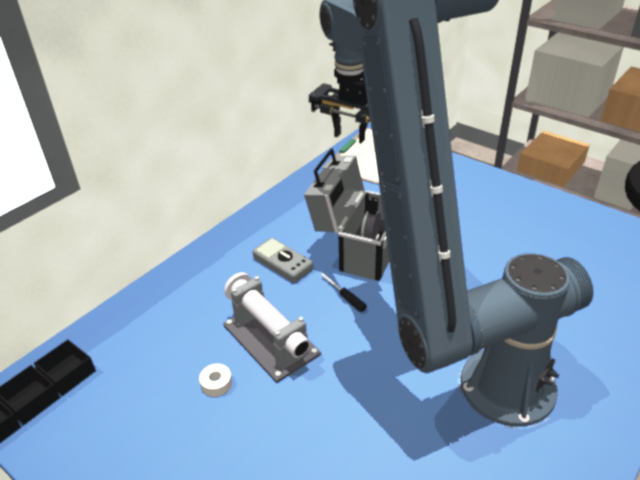

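Call:
send_rows([
  {"tx": 0, "ty": -1.5, "tz": 0, "rx": 0, "ry": 0, "rz": 0.12},
  {"tx": 0, "ty": -3, "tz": 0, "rx": 0, "ry": 0, "rz": 0.24},
  {"tx": 0, "ty": -4.5, "tz": 0, "rx": 0, "ry": 0, "rz": 0.36},
  {"tx": -0.3, "ty": -6, "tz": 0, "rx": 0, "ry": 0, "rz": 0.48},
  {"tx": -0.4, "ty": -6.7, "tz": 0, "rx": 0, "ry": 0, "rz": 0.6},
], claw=6)

```text
time: 7.6
position: [0.5006, -0.1873, 0.3491]
tool_rot: [0.848, 0.531, -0.001, -0.001]
ft_force: [-0.3, -0.2, 0.2]
grip_width: 0.0599
```

Call:
send_rows([
  {"tx": 0, "ty": 0, "tz": 0, "rx": 0, "ry": 0, "rz": 0.12},
  {"tx": 0, "ty": 0, "tz": 0, "rx": 0, "ry": 0, "rz": 0.24},
  {"tx": 0, "ty": 0, "tz": 0, "rx": 0, "ry": 0, "rz": 0.36},
  {"tx": 0, "ty": 0, "tz": 0, "rx": 0, "ry": 0, "rz": 0.48},
  {"tx": 0, "ty": 0, "tz": 0, "rx": 0, "ry": 0, "rz": 0.6},
])

```text
time: 8.02
position: [0.5021, -0.1871, 0.3491]
tool_rot: [0.967, 0.257, -0.0, -0.0]
ft_force: [-0.9, 0.1, 0.3]
grip_width: 0.06
```

```bash
python3 -c "
from h import *
st(); delta([.503,-.188,.22],down(15.9))
"
```

```text
t=8.02 pos [ 0.5021 -0.1871  0.3491] psi 29.73 z [-0.0004  0.0004 -1.    ] F [-0.9185  0.1047  0.2715] w 0.05997041964203624 q [-0.5655  0.2771  1.4814  0.0001  1.3836  0.4865]
t cm [ 0.04  0.13 12.91] r [-0.     0.     0.241] rows>=3.1
```

Call:
send_rows([
  {"tx": 0, "ty": 0, "tz": 3, "rx": 0, "ry": 0, "rz": 0.1},
  {"tx": 0, "ty": 0, "tz": 6, "rx": 0, "ry": 0, "rz": 0.2},
  {"tx": 0, "ty": 0.1, "tz": 9.5, "rx": 0, "ry": 0, "rz": 0.24},
  {"tx": 0, "ty": 0.1, "tz": 12, "rx": 0, "ry": 0, "rz": 0.24},
  {"tx": 0, "ty": 0.1, "tz": 13, "rx": 0, "ry": 0, "rz": 0.24},
])

```text
time: 8.43
position: [0.5003, -0.1867, 0.2154]
tool_rot: [0.99, 0.142, -0.003, -0.003]
ft_force: [-0.3, -0.1, 0.5]
grip_width: 0.0601
```

```bash
python3 -c "
from h import *
st(); 
c=cam('side')
a=robot.tip_of('gauge_grip','side')[0];print(a['xy'],a['p'],atz(c,*a['xy'],.168)); print(proj(c,[.503,-.188,.168]),proj(c,[.5045,-.189,.168]))
cv2.imwrite('pics/s4.png',cv2.resize(c['color'][130:290,300:500,::-1],None,fx=4,fy=3.7));c=cam('top');cv2.imwrite('pics/t4.png',cv2.resize(c['color'][180:340,300:500,::-1],None,fx=4,fy=3.7))"
```

```text
t=8.43 pos [ 0.5003 -0.1867  0.2154] psi 16.32 z [-0.0066  0.0042 -1.    ] F [-0.3322 -0.0929  0.5265] w 0.060104377826899966 q [-0.5665  0.4177  1.6631 -0.      1.0687  0.7195]
[372.9, 204.9] 0.67 [ 0.5023 -0.1897  0.168 ]
[372.3028 205.1119] [372.0548 204.7312]
```

View pics/s4.png

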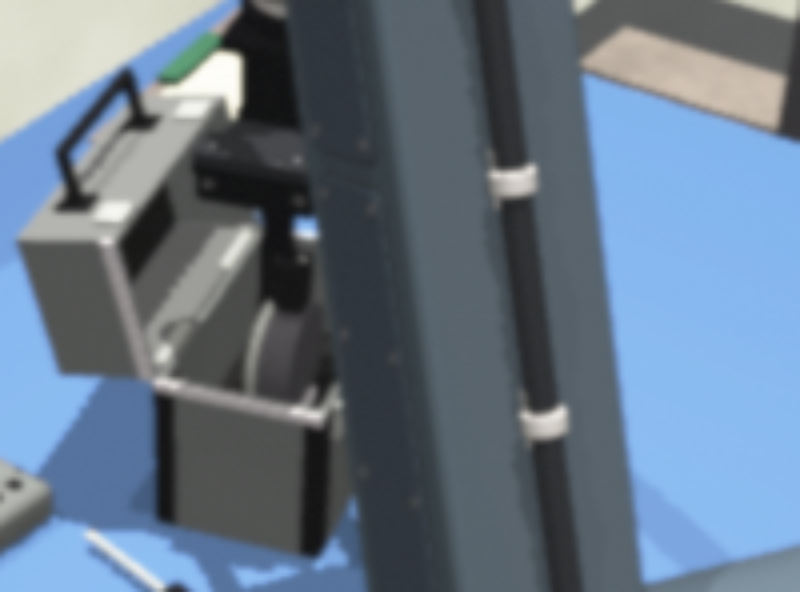

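View pics/t4.png

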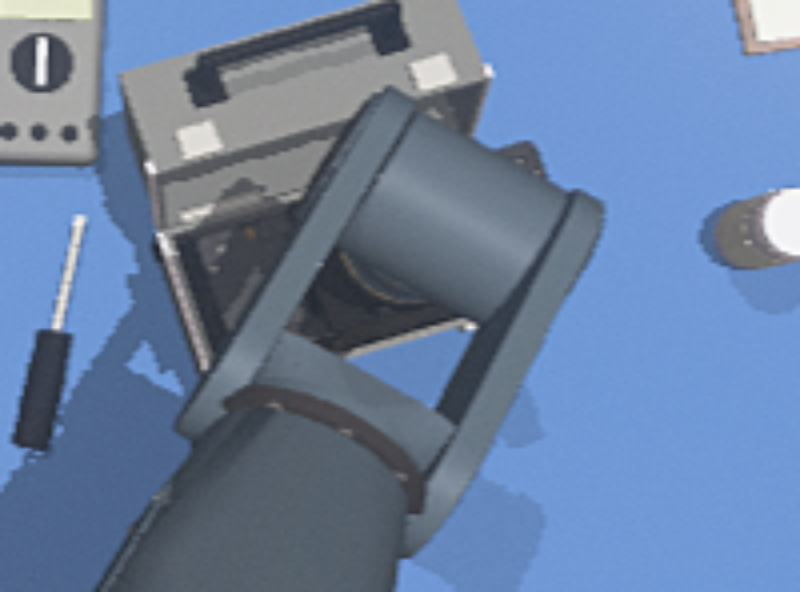

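Call:
send_rows([
  {"tx": 0, "ty": 0, "tz": 0, "rx": 0, "ry": 0, "rz": 0},
  {"tx": 0, "ty": 0, "tz": 1.5, "rx": 0, "ry": 0, "rz": 0},
  {"tx": 0, "ty": 0, "tz": 3, "rx": 0, "ry": 0, "rz": 0},
  {"tx": 0, "ty": 0, "tz": 4, "rx": 0, "ry": 0, "rz": 0},
  {"tx": 0, "ty": 0, "tz": 4, "rx": 0, "ry": 0, "rz": 0},
])

```text
time: 9.0
position: [0.5016, -0.188, 0.1792]
tool_rot: [0.99, 0.141, -0.0, -0.0]
ft_force: [-0.3, -0.1, 0.8]
grip_width: 0.0601
```

```bash
python3 -c "
from h import *
st(); delta([.503,-.1885,.149],down(15.9))"
```

```text
t=9.00 pos [ 0.5016 -0.188   0.1792] psi 16.26 z [-0.0009  0.0006 -1.    ] F [-0.3399 -0.1354  0.8105] w 0.060107712606199785 q [-0.5672  0.4669  1.7012  0.      0.9745  0.7197]
t cm [0.12 0.09 3.02] r [-0.001  0.001  0.006] rows>=0.7
```

Call:
send_rows([
  {"tx": 0.1, "ty": 0.1, "tz": 1.5, "rx": 0, "ry": 0, "rz": 0},
  {"tx": 0.1, "ty": 0.1, "tz": 2.5, "rx": 0, "ry": 0, "rz": 0},
  {"tx": 0.1, "ty": 0.1, "tz": 3, "rx": 0, "ry": 0, "rz": 0},
  {"tx": 0.1, "ty": 0.1, "tz": 3, "rx": 0, "ry": 0, "rz": 0},
])

```text
time: 9.33
position: [0.5026, -0.1885, 0.149]
tool_rot: [0.99, 0.141, -0.001, -0.001]
ft_force: [-0.2, 0.7, -0.6]
grip_width: 0.0598
```

Call:
send_rows([
  {"tx": 0, "ty": 0, "tz": 0, "rx": 0, "ry": 0, "rz": 0},
  {"tx": 0, "ty": 0, "tz": 0, "rx": 0, "ry": 0, "rz": 0},
  {"tx": 0, "ty": 0, "tz": 0, "rx": 0, "ry": 0, "rz": 0},
  {"tx": 0, "ty": 0, "tz": 0, "rx": 0, "ry": 0, "rz": 0},
  {"tx": 0, "ty": 0, "tz": 0, "rx": 0, "ry": 0, "rz": 0},
], claw=0, squeeze=15)

```text
time: 9.75
position: [0.5033, -0.1889, 0.1499]
tool_rot: [0.99, 0.141, 0.0, 0.0]
ft_force: [0.0, 0.5, 0.2]
grip_width: 0.0344
```

Call:
send_rows([
  {"tx": 0, "ty": 0, "tz": 0, "rx": 0, "ry": 0, "rz": 0},
  {"tx": 0, "ty": 0, "tz": 0, "rx": 0, "ry": 0, "rz": 0},
  {"tx": 0, "ty": 0, "tz": 0, "rx": 0, "ry": 0, "rz": 0},
], squeeze=50)

```text
time: 10.0
position: [0.5032, -0.1887, 0.1497]
tool_rot: [0.99, 0.141, 0.0, -0.0]
ft_force: [0.2, 1.0, 0.9]
grip_width: 0.0234
```

```bash
python3 -c "
from h import *
st()"
```

```text
t=10.00 pos [ 0.5032 -0.1887  0.1497] psi 16.26 z [ 0.0003  0.0001 -1.    ] F [0.2426 0.9953 0.9099] w 0.023429385507074494 q [-0.567   0.5121  1.7243  0.0002  0.905   0.7199]
```

Call:
send_rows([
  {"tx": 0, "ty": 0, "tz": 0, "rx": 0, "ry": 0, "rz": 0},
  {"tx": 0, "ty": 0, "tz": -0.3, "rx": 0, "ry": 0, "rz": 0},
  {"tx": 0, "ty": 0, "tz": -1, "rx": 0, "ry": 0, "rz": 0},
  {"tx": 0, "ty": 0, "tz": -2, "rx": 0, "ry": 0, "rz": 0},
  {"tx": 0, "ty": 0, "tz": -3.3, "rx": 0, "ry": 0, "rz": 0},
])

```text
time: 10.42
position: [0.5023, -0.1884, 0.1825]
tool_rot: [0.99, 0.141, -0.001, -0.001]
ft_force: [0.5, -0.4, -3.0]
grip_width: 0.0234
```

Call:
send_rows([
  {"tx": 0, "ty": 0, "tz": -1.6, "rx": 0, "ry": 0, "rz": 0},
  {"tx": 0, "ty": 0, "tz": -3.4, "rx": 0, "ry": 0, "rz": 0},
  {"tx": 0, "ty": 0, "tz": -5.4, "rx": 0, "ry": 0, "rz": 0},
  {"tx": 0, "ty": 0, "tz": -7.4, "rx": 0, "ry": 0, "rz": 0},
  {"tx": 0, "ty": 0, "tz": -9.4, "rx": 0, "ry": 0, "rz": 0},
])

```text
time: 10.83
position: [0.5027, -0.1886, 0.2781]
tool_rot: [0.99, 0.141, -0.0, -0.0]
ft_force: [-0.0, 0.2, -3.9]
grip_width: 0.024
```

Call:
send_rows([
  {"tx": 0, "ty": 0, "tz": -2, "rx": 0, "ry": 0, "rz": 0},
  {"tx": 0, "ty": 0, "tz": -4, "rx": 0, "ry": 0, "rz": 0},
  {"tx": 0, "ty": 0, "tz": -6, "rx": 0, "ry": 0, "rz": 0},
  {"tx": 0, "ty": 0, "tz": -7.5, "rx": 0, "ry": 0, "rz": 0},
  {"tx": 0, "ty": 0, "tz": -8.5, "rx": 0, "ry": 0, "rz": 0},
])

```text
time: 11.25
position: [0.5033, -0.1889, 0.3641]
tool_rot: [0.99, 0.141, 0.001, 0.001]
ft_force: [0.7, 0.1, -2.9]
grip_width: 0.0238
```

Call:
send_rows([
  {"tx": 0, "ty": 0, "tz": -1, "rx": 0, "ry": 0, "rz": 0},
  {"tx": 0, "ty": 0, "tz": -2.5, "rx": 0, "ry": 0, "rz": 0},
  {"tx": 0, "ty": 0, "tz": -4, "rx": 0, "ry": 0, "rz": 0},
  {"tx": 0, "ty": 0, "tz": -4.8, "rx": 0, "ry": 0, "rz": 0},
  {"tx": 0, "ty": 0, "tz": -5, "rx": 0, "ry": 0, "rz": 0},
])

```text
time: 11.67
position: [0.5035, -0.1891, 0.413]
tool_rot: [0.99, 0.141, 0.001, 0.001]
ft_force: [-0.2, -0.2, -2.9]
grip_width: 0.0236
```

```bash
python3 -c "
from h import *
st();cam('side','s5.png')"
```

```text
t=11.67 pos [ 0.5035 -0.1891  0.413 ] psi 16.26 z [ 0.0021 -0.0014 -1.    ] F [-0.1545 -0.2455 -2.8696] w 0.023612360128689194 q [-0.5671  0.2367  1.3681 -0.      1.5343  0.7199]
```

View pics/s5.png

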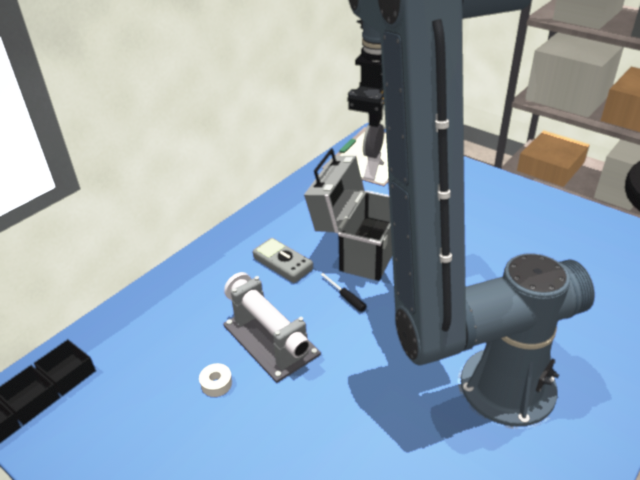

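```bash
python3 -c "
from h import *
c=robot.camera('side')
for p in ([.25,.55,.6],[.25,.55,.5],[.2,.55,.6],[.3,.5,.65]):
    d=np.array(p)-[0,0,.05]; print(p,proj(c,d),c['R']@d+c['t'], np.hypot(*p[:2]))
delta([.5,0.05,.45],down(75))
"
```

```text
[0.25, 0.55, 0.6] [215.4429 304.4702] [-0.1504  0.087   0.8262] 0.6041522986797286
[0.25, 0.55, 0.5] [225.0895 353.6218] [-0.1481  0.1642  0.8896] 0.6041522986797286
[0.2, 0.55, 0.6] [242.3538 321.1032] [-0.1111  0.1059  0.8017] 0.5852349955359814
[0.3, 0.5, 0.65] [211.5226 242.0991] [-0.1599  0.0039  0.8488] 0.58309518948453
t cm [  6.4  -23.    -3.86] r [-0.     0.    -1.025] rows>=8.2
```

Call:
send_rows([
  {"tx": 0.2, "ty": -0.8, "tz": 0, "rx": 0, "ry": 0, "rz": -0.05},
  {"tx": 0.8, "ty": -2.8, "tz": -0.5, "rx": 0, "ry": 0, "rz": -0.14},
  {"tx": 1.6, "ty": -5.6, "tz": -1, "rx": 0, "ry": 0, "rz": -0.24},
  {"tx": 2.5, "ty": -8.6, "tz": -2, "rx": 0, "ry": 0, "rz": -0.34},
  {"tx": 3.4, "ty": -11.6, "tz": -3, "rx": 0, "ry": 0, "rz": -0.44},
])

```text
time: 12.18
position: [0.5022, -0.0667, 0.4398]
tool_rot: [0.935, 0.356, -0.002, -0.002]
ft_force: [0.3, -0.8, -3.2]
grip_width: 0.0238
```

```bash
python3 -c "
from h import *
st();delta([.48,0.12,.48],down(85))
"
```

```text
t=12.18 pos [ 0.5022 -0.0667  0.4398] psi 41.68 z [-0.0042  0.0017 -1.    ] F [ 0.286  -0.8198 -3.1554] w 0.023779075287696266 q [-0.3531  0.1748  1.3803  0.0002  1.5911  0.4903]
t cm [ 10.75 -15.44  -3.97] r [-0.005  0.    -0.756] rows>=6.0
```

Call:
send_rows([
  {"tx": 2, "ty": -2.6, "tz": -0.8, "rx": 0, "ry": 0, "rz": -0.1},
  {"tx": 4.2, "ty": -5.2, "tz": -1.6, "rx": 0, "ry": 0, "rz": -0.2},
  {"tx": 6.4, "ty": -7.8, "tz": -2.4, "rx": 0, "ry": 0, "rz": -0.3},
  {"tx": 8.6, "ty": -10.4, "tz": -3.2, "rx": 0, "ry": 0, "rz": -0.4},
  {"tx": 10.8, "ty": -13, "tz": -4, "rx": 0, "ry": 0, "rz": -0.5},
])

```text
time: 12.6
position: [0.4972, 0.1026, 0.4805]
tool_rot: [0.817, 0.576, -0.001, -0.001]
ft_force: [0.9, -0.1, -2.8]
grip_width: 0.0235
```

```bash
python3 -c "
from h import *
st();delta([.25,0.55,.6],down(144))
"
```

```text
t=12.60 pos [0.4972 0.1026 0.4805] psi 70.39 z [-0.0029  0.0001 -1.    ] F [ 0.9244 -0.1062 -2.7609] w 0.023524961587784263 q [-0.0169  0.1607  1.2958  0.      1.688   0.3254]
t cm [ 33.84 -38.33 -11.88] r [-0.003 -0.001 -1.285] rows>=12.6
```

Call:
send_rows([
  {"tx": 2.9, "ty": -2.1, "tz": -0.8, "rx": 0, "ry": 0, "rz": -0.09},
  {"tx": 5.8, "ty": -4.3, "tz": -1.6, "rx": 0, "ry": 0, "rz": -0.18},
  {"tx": 8.7, "ty": -6.6, "tz": -2.4, "rx": 0, "ry": 0, "rz": -0.27},
  {"tx": 11.5, "ty": -9, "tz": -3.2, "rx": 0, "ry": 0, "rz": -0.36},
  {"tx": 14.2, "ty": -11.6, "tz": -4, "rx": 0, "ry": 0, "rz": -0.45},
])

```text
time: 13.02
position: [0.4364, 0.2754, 0.5202]
tool_rot: [0.668, 0.744, -0.001, -0.001]
ft_force: [0.1, 0.4, -3.2]
grip_width: 0.0236
```

```bash
python3 -c "
from h import *
st();delta([.25,0.55,.6],down(144))
"
```

```text
t=13.02 pos [0.4364 0.2754 0.5202] psi 96.14 z [-0.0027 -0.0011 -1.    ] F [ 0.089   0.449  -3.1797] w 0.023593494291644083 q [ 0.3463  0.1672  1.1896 -0.0001  1.7877  0.2391]
t cm [ 29.29 -15.61  -7.96] r [-0.003 -0.    -0.835] rows>=8.2
```

Call:
send_rows([
  {"tx": 3.1, "ty": -1.4, "tz": -0.8, "rx": 0, "ry": 0, "rz": -0.09},
  {"tx": 6.2, "ty": -2.9, "tz": -1.6, "rx": 0, "ry": 0, "rz": -0.18},
  {"tx": 9.3, "ty": -4.4, "tz": -2.4, "rx": 0, "ry": 0, "rz": -0.27},
  {"tx": 12.4, "ty": -6, "tz": -3.2, "rx": 0, "ry": 0, "rz": -0.36},
  {"tx": 15.5, "ty": -7.6, "tz": -4, "rx": 0, "ry": 0, "rz": -0.45},
])

```text
time: 13.43
position: [0.3444, 0.4215, 0.5602]
tool_rot: [0.485, 0.874, -0.002, -0.001]
ft_force: [0.3, -0.3, -3.3]
grip_width: 0.024
```

```bash
python3 -c "
from h import *
st();delta([.25,0.55,.6],down(144))
"
```

```text
t=13.43 pos [0.3444 0.4215 0.5602] psi 121.94 z [-0.0025 -0.0021 -1.    ] F [ 0.306  -0.2588 -3.2789] w 0.024015326914122316 q [ 0.6804  0.2164  1.0288 -0.0001  1.8997  0.1229]
t cm [15.9  -1.22 -3.98] r [-0.003 -0.    -0.385] rows>=3.9
```

Call:
send_rows([
  {"tx": 3.2, "ty": -0.2, "tz": -0.8, "rx": 0, "ry": 0, "rz": -0.09},
  {"tx": 6.4, "ty": -0.4, "tz": -1.6, "rx": 0, "ry": 0, "rz": -0.18},
  {"tx": 9.4, "ty": -0.7, "tz": -2.4, "rx": 0, "ry": 0, "rz": -0.26},
  {"tx": 12, "ty": -0.9, "tz": -3, "rx": 0, "ry": 0, "rz": -0.32},
  {"tx": 14, "ty": -1, "tz": -3.5, "rx": 0, "ry": 0, "rz": -0.36},
])

```text
time: 13.85
position: [0.2619, 0.5359, 0.5952]
tool_rot: [0.321, 0.947, -0.001, -0.001]
ft_force: [0.4, 0.9, -3.5]
grip_width: 0.0235
```

Call:
send_rows([
  {"tx": 1.2, "ty": 0, "tz": -0.3, "rx": 0, "ry": 0, "rz": -0.02},
  {"tx": 1.8, "ty": 0, "tz": -0.5, "rx": 0, "ry": 0, "rz": -0.02},
  {"tx": 2, "ty": 0, "tz": -0.5, "rx": 0, "ry": 0, "rz": -0.02},
  {"tx": 2, "ty": 0, "tz": -0.5, "rx": 0, "ry": 0, "rz": -0.02},
  {"tx": 2, "ty": 0, "tz": -0.5, "rx": 0, "ry": 0, "rz": -0.02},
])

```text
time: 14.27
position: [0.2486, 0.5456, 0.6012]
tool_rot: [0.314, 0.949, -0.001, 0.0]
ft_force: [-0.4, -0.4, -3.8]
grip_width: 0.0236
```

Call:
send_rows([
  {"tx": 0, "ty": 0, "tz": 0, "rx": 0, "ry": 0, "rz": 0},
  {"tx": 0, "ty": 0, "tz": 0, "rx": 0, "ry": 0, "rz": 0},
  {"tx": 0, "ty": 0, "tz": 0, "rx": 0, "ry": 0, "rz": 0},
  {"tx": 0, "ty": 0, "tz": 0, "rx": 0, "ry": 0, "rz": 0},
  {"tx": 0, "ty": 0, "tz": 0, "rx": 0, "ry": 0, "rz": 0},
])

```text
time: 14.68
position: [0.2481, 0.5462, 0.6016]
tool_rot: [0.314, 0.949, 0.0, 0.0]
ft_force: [-0.5, 0.3, -4.5]
grip_width: 0.0237
```

```bash
python3 -c "
from h import *
st()
for i in range(2):
    c=cam('side','s6%d.png'%i)
    for l in ('pointer_tip','marker_tip','gauge','gauge_grip','pointer','marker'):
        for a in robot.tip_of(l,'side')[:2]: print(l,a['p'],a['xy'])
x0,y0=proj(c,robot.get_obs()['position']-[0,0,.05]);x0=int(x0);y0=int(y0);print(x0,y0)
cv2.imwrite('pics/s6c.png',cv2.resize(c['color'][y0-60:y0+60,x0-70:x0+70,::-1],None,fx=5.5,fy=5,interpolation=cv2.INTER_CUBIC))
"
```

```text
t=14.68 pos [0.2481 0.5462 0.6016] psi 143.42 z [ 0.  0. -1.] F [-0.5492  0.3179 -4.4737] w 0.023696317432832105 q [ 0.9583  0.3268  0.7733 -0.      2.0415  0.0259]
pointer_tip 0.62 [220.2, 291.6]
marker_tip 0.42 [215.3, 298.9]
gauge 0.66 [228.4, 346.8]
gauge_grip 0.92 [211.1, 266.0]Traceback (most recent call last):
  File "<string>", line 7, in <module>
    for a in robot.tip_of(l,'side')[:2]: print(l,a['p'],a['xy'])
             ~~~~~~~~~~~~^^^^^^^^^^
ValueError: it knows: boom, boom_mid, can, case, driver, gauge, gauge_grip, lid_bar, lid_hinge, marker_tip, meter, pointer_tip, reel
```

```bash
cat >> h.py <<'E'
def pose():
    o=robot.get_obs(); Rm=R.from_quat(o['tool_rot']).as_matrix()
    # gauge axes: x=tool x, y=-tool y, z=-tool z
    G=np.array([Rm[:,0],-Rm[:,1],-Rm[:,2]]).T
    grip=o['position']-Rm[:,2]*.019
    return o,G,grip
def rect(c,fn,G,grip,xo,sc=8,half=50,lo=-60):
    # frontal view facing the dial: image right = ? facing dial (looking along -x), gauge y is to the right, z up
    ctr=grip-.068*G[:,2]+xo*G[:,0]
    H=[];S=[]
    for y,z in ((-.05,-.05),(.05,-.05),(.05,.05),(-.05,.05)):
        H.append(proj(c,ctr+y*G[:,1]+z*G[:,2])); S.append([(y+.05)*1000*6,(.05-z)*1000*6])
    M=cv2.getPerspectiveTransform(np.float32(H),np.float32(S))
    im=cv2.warpPerspective(c['color'][:,:,::-1],M,(600,600),flags=cv2.INTER_CUBIC)
    cv2.imwrite('pics/'+fn,im); return M,im
def toplane(c,uv,G,grip,xo):
    ctr=grip-.068*G[:,2]+xo*G[:,0]; o,d=ray(c,*uv); s=((ctr-o)@G[:,0])/(d@G[:,0]); q=o+s*d-ctr
    return np.array([q@G[:,1],q@G[:,2]])*1000
E
python3 -c "
from h import *
o,G,grip=pose();st();print(G)
c=cam('side','s6.png');P=cloud(c);q=(P-grip)@G
m=(np.hypot(q[:,1],q[:,2]+.068)<.035)&(abs(q[:,0])<.05);print(m.sum(),np.percentile(q[m,0],[5,25,50,75,95]))
xo=np.median(q[m,0])
m=(np.hypot(q[:,1],q[:,2]+.068)<.06)&(abs(q[:,0]-xo)<.006)
print('ctr est',(q[m].min(0)+q[m].max(0))/2,q[m].min(0),q[m].max(0))
for l in ('pointer_tip','marker_tip'):
    for a in robot.tip_of(l,'side')[:2]: t=toplane(c,a['xy'],G,grip,xo);print(l,a['p'],a['xy'],t,np.hypot(*t),np.arctan2(-t[0],t[1]))
rect(c,'r6.png',G,grip,xo)
"
```

```text
t=14.93 pos [0.2479 0.5465 0.6015] psi 143.46 z [ 0.  0. -1.] F [-0.9078 -0.1803 -2.7676] w 0.023564205477195774 q [0.9589 0.327  0.7731 0.     2.0415 0.0259]
[[-0.8034 -0.5954 -0.    ]
 [ 0.5954 -0.8034 -0.    ]
 [ 0.     -0.      1.    ]]
1548 [0.0118 0.0129 0.0137 0.0146 0.0168]
ctr est [ 0.0137  0.0013 -0.0678] [ 0.0077 -0.0403 -0.1276] [ 0.0197  0.0429 -0.0081]
pointer_tip 0.67 [221.7, 286.4] [ 8.0635 39.6367] 40.44859941628253 -0.2006973874187682
marker_tip 0.62 [212.9, 295.8] [-5.0331 26.5162] 26.989617460795497 0.18758042760068516
```

View pics/r6.png

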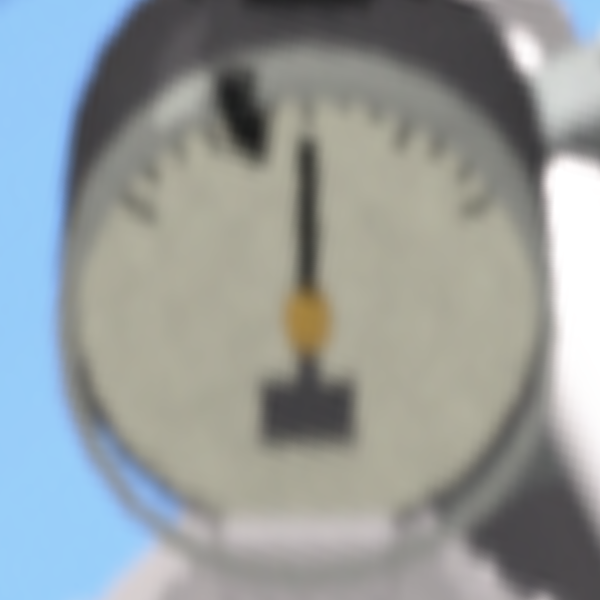

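View pics/s6.png

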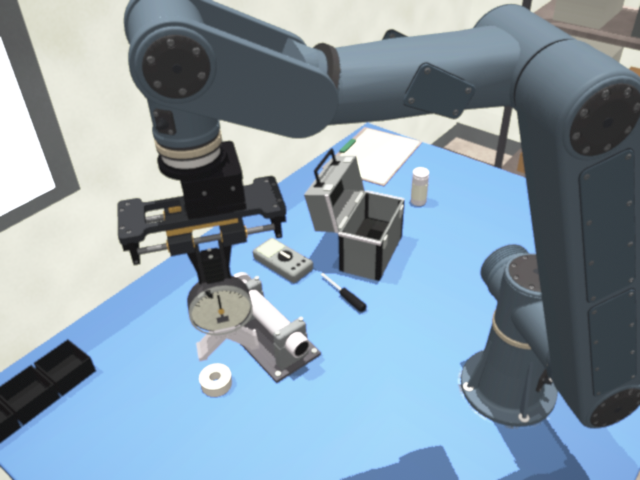

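Call:
send_rows([
  {"tx": 0, "ty": 0, "tz": 0, "rx": -0.04, "ry": 0, "rz": 0},
  {"tx": 0, "ty": 0, "tz": 0, "rx": -0.12, "ry": 0, "rz": 0},
  {"tx": 0, "ty": 0, "tz": 0, "rx": -0.2, "ry": 0, "rz": 0},
  {"tx": 0, "ty": 0, "tz": 0, "rx": -0.26, "ry": 0, "rz": 0},
  {"tx": 0, "ty": 0, "tz": 0, "rx": -0.29, "ry": 0, "rz": 0},
])

```text
time: 15.5
position: [0.2466, 0.5452, 0.6021]
tool_rot: [0.31, 0.94, 0.138, 0.046]
ft_force: [-0.0, -0.3, -3.5]
grip_width: 0.0239
```

Call:
send_rows([
  {"tx": 0, "ty": 0, "tz": 0, "rx": 0, "ry": 0, "rz": 0},
  {"tx": 0, "ty": 0, "tz": 0, "rx": 0, "ry": 0, "rz": 0},
  {"tx": 0, "ty": 0, "tz": 0, "rx": 0, "ry": 0, "rz": 0},
  {"tx": 0, "ty": 0, "tz": 0, "rx": 0, "ry": 0, "rz": 0},
  {"tx": 0, "ty": 0, "tz": 0, "rx": 0, "ry": 0, "rz": 0},
])

```text
time: 15.92
position: [0.2483, 0.5469, 0.6009]
tool_rot: [0.31, 0.94, 0.137, 0.045]
ft_force: [0.2, -1.3, -3.4]
grip_width: 0.0239
```

Call:
send_rows([
  {"tx": 0, "ty": 0, "tz": 0, "rx": 0, "ry": 0, "rz": 0},
  {"tx": 0, "ty": 0, "tz": 0, "rx": 0, "ry": 0, "rz": 0},
  {"tx": 0, "ty": 0, "tz": 0, "rx": 0, "ry": 0, "rz": 0},
  {"tx": 0, "ty": 0, "tz": 0, "rx": 0, "ry": 0, "rz": 0},
  {"tx": 0, "ty": 0, "tz": 0, "rx": 0, "ry": 0, "rz": 0},
])

```text
time: 16.33
position: [0.2479, 0.5465, 0.6015]
tool_rot: [0.31, 0.94, 0.137, 0.045]
ft_force: [-0.3, -0.3, -3.1]
grip_width: 0.0234
```

Call:
send_rows([
  {"tx": 0, "ty": 0, "tz": 0, "rx": 0, "ry": 0, "rz": 0},
  {"tx": 0, "ty": 0, "tz": 0, "rx": 0, "ry": 0, "rz": 0},
  {"tx": 0, "ty": 0, "tz": 0, "rx": 0, "ry": 0, "rz": 0},
  {"tx": 0, "ty": 0, "tz": 0, "rx": 0, "ry": 0, "rz": 0},
  {"tx": 0, "ty": 0, "tz": 0, "rx": 0, "ry": 0, "rz": 0},
])

```text
time: 16.75
position: [0.2479, 0.5464, 0.6016]
tool_rot: [0.31, 0.94, 0.137, 0.045]
ft_force: [0.8, -0.2, -3.4]
grip_width: 0.0239
```

```bash
cat >> h.py <<'E'
def look(fn,xo=.0137):
    o,G,grip=pose();st();print('lean',np.arctan2(G[2,1],G[2,2]))
    c=cam('side',fn+'_full.png')
    for l in ('pointer_tip','marker_tip'):
        for a in robot.tip_of(l,'side')[:1]: t=toplane(c,a['xy'],G,grip,xo);print(l,a['p'],a['xy'],t,np.hypot(*t),np.arctan2(-t[0],t[1]))
    rect(c,fn+'.png',G,grip,xo)
E
python3 -c "
from h import *
look('r7')"
```

```text
t=16.75 pos [0.2479 0.5464 0.6016] psi 143.45 z [ 0.1703  0.2298 -0.9582] F [ 0.8088 -0.1758 -3.4269] w 0.023882071256734506 q [ 0.9633  0.1654  1.0234 -0.0087  1.6628  0.0283]
lean -0.29010817602686656
pointer_tip 0.66 [205.3, 293.5] [-8.6723 29.6974] 30.93773090083504 0.28412024184626233
marker_tip 0.57 [204.3, 294.7] [-9.6491 27.6181] 29.255144814251686 0.33612070523681686
```

View pics/r7.png

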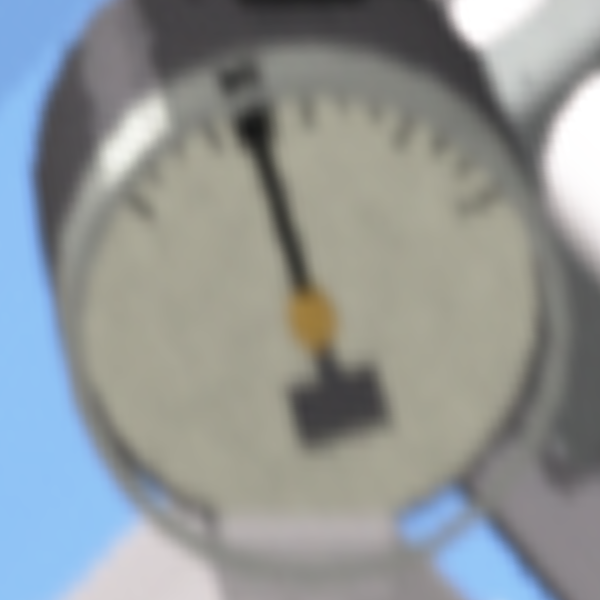

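```bash
python3 -c "
import cv2
a=cv2.imread('pics/r6.png')[40:200,170:370];b=cv2.imread('pics/r7.png')[40:200,170:370]
import numpy as np
cv2.imwrite('pics/z7.png',np.hstack([cv2.resize(x,(390,312)) for x in (a,b)]))"
```

```text
(no output)
```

View pics/z7.png

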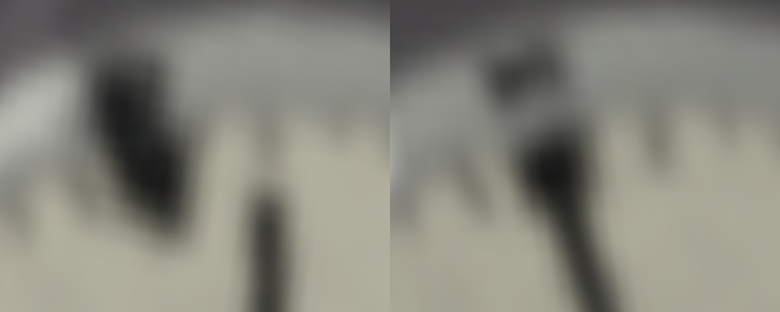

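```bash
python3 -c "
import cv2,numpy as np
im=cv2.imread('pics/r6.png').astype(float).max(2)
print('hub/pointer')
for y in range(150,290,20):
    r=im[y-2:y+3,285:335].mean(0); w=np.clip(110-r,0,None); print(y,285+(w*np.arange(50)).sum()/w.sum(),r.min())
print('marker')
pts=[]
for y in range(76,170,6):
    r=im[y-2:y+3,205:285].mean(0); w=np.clip(90-r,0,None); 
    if w.sum()>0: x=205+(w*np.arange(80)).sum()/w.sum(); pts.append((x,y)); print(y,x,r.min())
h=cv2.imread('pics/r6.png').astype(int); m=(h[:,:,2]-h[:,:,0]>60); v,u=np.nonzero(m); print('hub',u.mean(),v.mean())
h=cv2.imread('pics/r7.png').astype(int); m=(h[:,:,2]-h[:,:,0]>60); v,u=np.nonzero(m); print('hub7',u.mean(),v.mean())
im=h.max(2).astype(float)
P=[]
for y in range(110,290,6):
    r=im[y-2:y+3,225:325].mean(0); w=np.clip(90-r,0,None)
    if w.sum()>0: x=225+(w*np.arange(100)).sum()/w.sum(); P.append((y,x)); print(y,round(x,1),end='; ')
P=np.array([p for p in P if 165<p[0]<280]); k=np.polyfit(P[:,0],P[:,1],1); print('slope',np.arctan(-k[0]),np.polyval(k,[120,130,140,320]))
"
```

```text
hub/pointer
150 306.8041410184667 74.8
170 307.10704022988506 61.6
190 307.3900304414003 64.0
210 306.92334616730835 59.0
230 307.1906148867314 59.0
250 307.3869839048285 61.0
270 306.7304210940575 63.6
marker
76 233.59623051830374 66.0
82 233.4901842948718 48.4
88 233.6667175572519 37.8
94 234.00199760287654 30.8
100 235.23818621831614 30.0
106 237.28711671312567 30.2
112 240.76530612244898 32.8
118 243.59619194364956 30.8
124 245.748440285205 28.2
130 247.0157154673284 26.8
136 248.57433866176262 28.8
142 249.9118 38.6
148 252.6630303030303 55.0
154 254.29166666666666 80.8
hub 306.9871106337272 320.3464017185822
hub7 311.6226309921962 318.5964325529543
110 255.9; 116 254.0; 122 253.1; 128 253.2; 134 254.1; 140 255.9; 146 258.4; 152 260.9; 158 263.0; 164 265.1; 170 267.1; 176 268.9; 182 271.0; 188 273.0; 194 275.1; 200 277.0; 206 278.5; 212 280.1; 218 281.5; 224 283.3; 230 285.1; 236 287.0; 242 289.1; 248 291.2; 254 293.2; 260 294.8; 266 296.4; 272 297.9; 278 299.3; 284 300.5; slope -0.29160646587972416 [252.44563671 255.4472682  258.44889969 312.47826654]
```

```bash
cat >> h.py <<'E'
def lean(psi,a): # tool orientation with gauge leant by -a about its x
    return down(psi)@R.from_rotvec([-a,0,0]).as_matrix()
E
python3 -c "
from h import *
delta([.17,.6,.67],lean(143,.14))
c=robot.camera('side');print(proj(c,[.17,.6,.62]),c['R']@[.17,.6,.62]+c['t'])
"
```

```text
t cm [ 9.44  1.64 -6.65] r [ 0.15  -0.002  0.008] rows>=2.8
[223.825  316.3547] [-0.1201  0.0887  0.7127]
```

Call:
send_rows([
  {"tx": 1, "ty": 0.2, "tz": -0.7, "rx": 0.02, "ry": 0, "rz": 0},
  {"tx": 3.5, "ty": 0.6, "tz": -2.5, "rx": 0.06, "ry": 0, "rz": 0},
  {"tx": 6.5, "ty": 1.1, "tz": -4.6, "rx": 0.11, "ry": 0, "rz": 0},
  {"tx": 8.6, "ty": 1.5, "tz": -6, "rx": 0.14, "ry": 0, "rz": 0},
  {"tx": 9.4, "ty": 1.6, "tz": -6.7, "rx": 0.15, "ry": 0, "rz": 0},
])

```text
time: 17.37
position: [0.1683, 0.6019, 0.6721]
tool_rot: [0.311, 0.948, 0.068, 0.021]
ft_force: [0.5, -0.3, -3.2]
grip_width: 0.0236
```

Call:
send_rows([
  {"tx": 0, "ty": 0, "tz": 0, "rx": 0, "ry": 0, "rz": 0},
  {"tx": 0, "ty": 0, "tz": 0, "rx": 0, "ry": 0, "rz": 0},
  {"tx": 0, "ty": 0, "tz": 0, "rx": 0, "ry": 0, "rz": 0},
  {"tx": 0, "ty": 0, "tz": 0, "rx": 0, "ry": 0, "rz": 0},
  {"tx": 0, "ty": 0, "tz": 0, "rx": 0, "ry": 0, "rz": 0},
])

```text
time: 17.78
position: [0.1707, 0.5986, 0.6699]
tool_rot: [0.313, 0.947, 0.066, 0.022]
ft_force: [-0.1, -1.8, -3.0]
grip_width: 0.0239
```

Call:
send_rows([
  {"tx": 0, "ty": 0, "tz": 0, "rx": 0, "ry": 0, "rz": 0},
  {"tx": 0, "ty": 0, "tz": 0, "rx": 0, "ry": 0, "rz": 0},
  {"tx": 0, "ty": 0, "tz": 0, "rx": 0, "ry": 0, "rz": 0},
  {"tx": 0, "ty": 0, "tz": 0, "rx": 0, "ry": 0, "rz": 0},
  {"tx": 0, "ty": 0, "tz": 0, "rx": 0, "ry": 0, "rz": 0},
])

```text
time: 18.2
position: [0.1701, 0.5993, 0.6704]
tool_rot: [0.313, 0.947, 0.066, 0.022]
ft_force: [0.3, 0.4, -3.0]
grip_width: 0.0243
```

```bash
python3 -c "
from h import *
look('r8')
for i in range(4):
    c=cam('side'); o,G,grip=pose()
    for l in ('pointer_tip','marker_tip'):
        for a in robot.tip_of(l,'side')[:1]: t=toplane(c,a['xy'],G,grip,.0137);print(l,round(a['p'],2),a['xy'],t,np.hypot(*t),np.arctan2(-t[0],t[1]))
"
```

```text
t=18.20 pos [0.1701 0.5993 0.6704] psi 143.45 z [ 0.0832  0.1122 -0.9902] F [ 0.348   0.4157 -3.0049] w 0.024260405153983977 q [ 1.1286  0.3294  0.6018 -0.031   2.0727  0.1789]
lean -0.14012285200239444
pointer_tip 0.59 [218.3, 305.7] [-1.6067 29.5929] 29.636461006465236 0.054239177486389054
marker_tip 0.55 [211.9, 311.2] [-8.5892 22.2202] 23.82247809659299 0.3688567749399607
pointer_tip 0.68 [218.5, 306.7] [-1.3858 28.2582] 28.292200449482177 0.04900287352438996
marker_tip 0.62 [213.2, 310.8] [-7.1717 22.8437] 23.942987561559427 0.3042033757289864
pointer_tip 0.76 [217.8, 306.3] [-2.1459 28.9524] 29.031814138634488 0.07398207437369927
marker_tip 0.39 [212.6, 311.2] [-7.8194 22.3028] 23.633794686093363 0.3372101207742094
marker_tip 0.6 [212.6, 308.3] [-7.8079 26.7283] 27.845400595477592 0.2842137625965706
pointer_tip 0.65 [219.0, 306.7] [-0.8165 28.1248] 28.136639497347506 0.02902424984573704
marker_tip 0.37 [209.6, 312.4] [-11.0917  20.9157] 23.67471905063629 0.4875954561565383
```

View pics/r8.png

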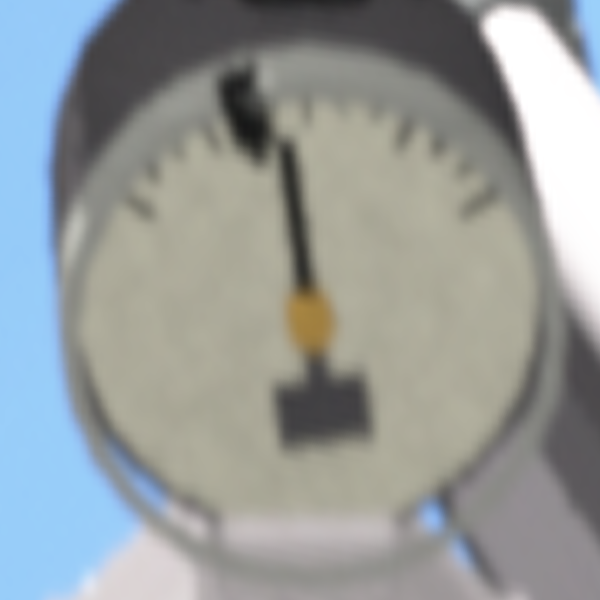

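Call:
send_rows([
  {"tx": 0, "ty": 0, "tz": 0, "rx": -0.04, "ry": 0, "rz": 0},
  {"tx": 0, "ty": 0, "tz": 0, "rx": -0.12, "ry": 0, "rz": 0},
  {"tx": 0, "ty": 0, "tz": 0, "rx": -0.21, "ry": 0, "rz": 0},
  {"tx": 0, "ty": 0, "tz": 0, "rx": -0.28, "ry": 0, "rz": 0},
  {"tx": 0, "ty": 0, "tz": 0, "rx": -0.32, "ry": 0, "rz": 0},
])

```text
time: 19.37
position: [0.1689, 0.5979, 0.6708]
tool_rot: [0.305, 0.924, 0.218, 0.072]
ft_force: [-0.4, 0.1, -3.4]
grip_width: 0.0234
```

Call:
send_rows([
  {"tx": 0, "ty": 0, "tz": 0, "rx": 0, "ry": 0, "rz": 0},
  {"tx": 0, "ty": 0, "tz": 0, "rx": 0, "ry": 0, "rz": 0},
  {"tx": 0, "ty": 0, "tz": 0, "rx": 0, "ry": 0, "rz": 0},
  {"tx": 0, "ty": 0, "tz": 0, "rx": 0, "ry": 0, "rz": 0},
  {"tx": 0, "ty": 0, "tz": 0, "rx": 0, "ry": 0, "rz": 0},
])

```text
time: 19.78
position: [0.1707, 0.6, 0.6697]
tool_rot: [0.306, 0.925, 0.216, 0.071]
ft_force: [1.2, 0.5, -4.0]
grip_width: 0.0234
```

Call:
send_rows([
  {"tx": 0, "ty": 0, "tz": 0, "rx": 0, "ry": 0, "rz": 0},
  {"tx": 0, "ty": 0, "tz": 0, "rx": 0, "ry": 0, "rz": 0},
  {"tx": 0, "ty": 0, "tz": 0, "rx": 0, "ry": 0, "rz": 0},
  {"tx": 0, "ty": 0, "tz": 0, "rx": 0, "ry": 0, "rz": 0},
  {"tx": 0, "ty": 0, "tz": 0, "rx": 0, "ry": 0, "rz": 0},
])

```text
time: 20.2
position: [0.1701, 0.5994, 0.6703]
tool_rot: [0.305, 0.925, 0.216, 0.071]
ft_force: [-0.1, -0.4, -3.6]
grip_width: 0.0236
```

```bash
python3 -c "
from h import *
look('r9')
a=cv2.imread('pics/r8.png')[40:200,170:370];b=cv2.imread('pics/r9.png')[40:200,170:370]
cv2.imwrite('pics/z9.png',np.hstack([cv2.resize(x,(390,312)) for x in (a,b)]))
"
```

```text
t=20.20 pos [0.1701 0.5994 0.6703] psi 143.45 z [ 0.2643  0.3566 -0.8961] F [-0.0876 -0.3668 -3.6335] w 0.023556001286999056 q [ 1.166   0.1498  0.9191 -0.1029  1.6233  0.2042]
lean -0.4599366553166562
pointer_tip 0.46 [203.4, 304.5] [-12.0188  29.0503] 31.438342519626314 0.3922822677072579
marker_tip 0.39 [208.8, 309.8] [-3.7505 22.4726] 22.783377717177753 0.1653679116630031
```

View pics/r9.png

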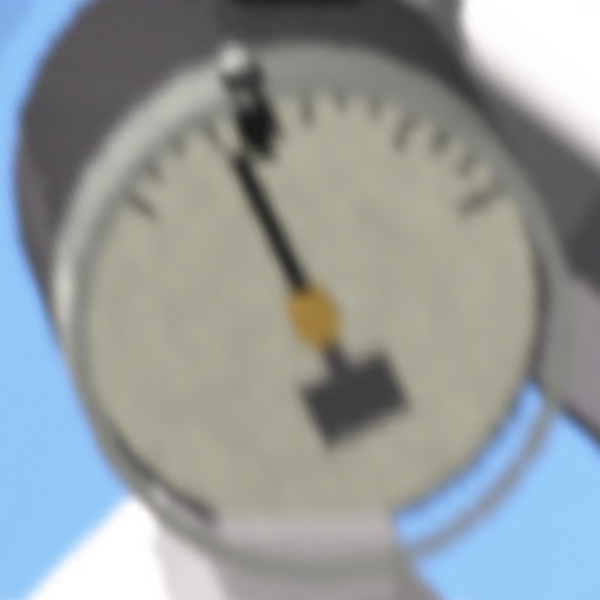

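View pics/z9.png

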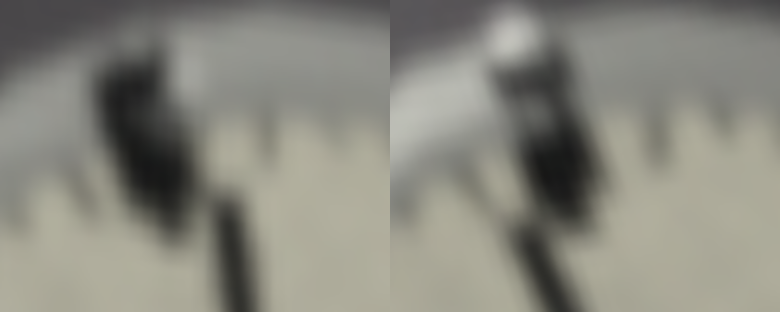

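```bash
python3 -c "
from h import *
delta([.517,.219,.36],down(167.2)); delta([.3,.5,.6],lean(150,.2))
"
```

```text
t cm [-50.52 -22.65  23.41] r [ 0.453  0.095 -0.407] rows>=14.4
t cm [-16.35  -3.34   6.2 ] r [ 0.26   0.037 -0.108] rows>=4.3
```

Call:
send_rows([
  {"tx": -1, "ty": -0.2, "tz": 0.3, "rx": 0.03, "ry": 0, "rz": -0.01},
  {"tx": -3.5, "ty": -0.7, "tz": 1.2, "rx": 0.08, "ry": 0.01, "rz": -0.03},
  {"tx": -6.5, "ty": -1.3, "tz": 2.4, "rx": 0.14, "ry": 0.02, "rz": -0.05},
  {"tx": -9.8, "ty": -2, "tz": 3.7, "rx": 0.2, "ry": 0.03, "rz": -0.08},
  {"tx": -13, "ty": -2.7, "tz": 4.9, "rx": 0.26, "ry": 0.04, "rz": -0.11},
])

```text
time: 20.77
position: [0.274, 0.5192, 0.6146]
tool_rot: [0.255, 0.962, 0.097, 0.025]
ft_force: [0.1, 1.2, -3.2]
grip_width: 0.0237
```

```bash
python3 -c "
from h import *
st();delta([.517,.219,.36],down(167.2))
"
```

```text
t=20.77 pos [0.274  0.5192 0.6146] psi 150.27 z [ 0.0967  0.1731 -0.9802] F [ 0.1339  1.2475 -3.1892] w 0.023675931026710232 q [ 0.8755  0.1908  0.9428  0.0377  1.8116 -0.1636]
t cm [-36.03 -18.77  22.11] r [ 0.198  0.028 -0.295] rows>=11.1
```

Call:
send_rows([
  {"tx": -3, "ty": -1.5, "tz": 1.8, "rx": 0.02, "ry": 0, "rz": -0.03},
  {"tx": -6, "ty": -3, "tz": 3.6, "rx": 0.05, "ry": 0.01, "rz": -0.06},
  {"tx": -9, "ty": -4.6, "tz": 5.4, "rx": 0.08, "ry": 0.01, "rz": -0.1},
  {"tx": -12, "ty": -6.2, "tz": 7.3, "rx": 0.11, "ry": 0.02, "rz": -0.13},
  {"tx": -15, "ty": -7.8, "tz": 9.2, "rx": 0.14, "ry": 0.02, "rz": -0.16},
])

```text
time: 21.18
position: [0.3756, 0.3937, 0.5081]
tool_rot: [0.178, 0.983, 0.03, 0.006]
ft_force: [1.1, 0.6, -4.1]
grip_width: 0.0236
```

Call:
send_rows([
  {"tx": -3, "ty": -1.5, "tz": 1.2, "rx": 0.02, "ry": 0, "rz": -0.03},
  {"tx": -6, "ty": -3, "tz": 2.4, "rx": 0.03, "ry": 0, "rz": -0.06},
  {"tx": -9, "ty": -4.5, "tz": 3.6, "rx": 0.04, "ry": 0, "rz": -0.09},
  {"tx": -12, "ty": -6, "tz": 4.8, "rx": 0.05, "ry": 0, "rz": -0.11},
  {"tx": -15, "ty": -7.4, "tz": 6, "rx": 0.06, "ry": 0, "rz": -0.13},
])

```text
time: 21.6
position: [0.4913, 0.2751, 0.4438]
tool_rot: [0.114, 0.993, -0.0, 0.003]
ft_force: [-0.7, 1.0, -3.0]
grip_width: 0.0238
```

```bash
python3 -c "
from h import *
st();delta([.517,.219,.34],down(167.2))
"
```

```text
t=21.60 pos [0.4913 0.2751 0.4438] psi 166.87 z [ 0.0053 -0.0008 -1.    ] F [-0.6709  0.9796 -2.9653] w 0.023754760461643962 q [ 0.3134  0.2639  1.2523 -0.0024  1.6206 -1.0283]
t cm [-3.72 -4.89 10.4 ] r [ 0.     0.005 -0.006] rows>=2.9
```

Call:
send_rows([
  {"tx": -1.6, "ty": -2, "tz": 2.5, "rx": 0, "ry": 0, "rz": 0},
  {"tx": -2.6, "ty": -3.5, "tz": 5, "rx": 0, "ry": 0, "rz": 0},
  {"tx": -3.3, "ty": -4.4, "tz": 7.5, "rx": 0, "ry": 0, "rz": 0},
  {"tx": -3.6, "ty": -4.8, "tz": 9.3, "rx": 0, "ry": 0, "rz": 0},
  {"tx": -3.7, "ty": -4.9, "tz": 10.3, "rx": 0, "ry": 0, "rz": 0},
])

```text
time: 22.02
position: [0.5148, 0.2187, 0.3386]
tool_rot: [0.116, 0.993, -0.001, 0.0]
ft_force: [-0.6, 0.2, -3.3]
grip_width: 0.0236
```

Call:
send_rows([
  {"tx": 0, "ty": 0, "tz": 0, "rx": 0, "ry": 0, "rz": 0},
  {"tx": 0, "ty": 0, "tz": 0, "rx": 0, "ry": 0, "rz": 0},
  {"tx": 0, "ty": 0, "tz": 0, "rx": 0, "ry": 0, "rz": 0},
])

```text
time: 22.27
position: [0.5157, 0.221, 0.3428]
tool_rot: [0.114, 0.993, 0.0, 0.003]
ft_force: [-0.3, 0.9, -3.0]
grip_width: 0.0238
```

```bash
python3 -c "
from h import *
st();delta([.517,.219,.2227],down(167.2))
c=cam('side','s10.png')
for n in ('side','top'):
    c=cam(n); P=cloud(c)
    a=np.radians(-12.8); x=np.array([np.cos(a),np.sin(a)]); d=P[:,:2]-[.517,.219]; s=d@x; l=d@[-x[1],x[0]]
    from scipy.optimize import least_squares
    m=(abs(s)<.065)&(abs(l)<.03)&(P[:,2]>.085)&(P[:,2]<.115)
    if m.sum()>50:
        f=lambda k: np.hypot(l[m]-k[0]-k[1]*s[m],P[m,2]-k[2])-.024
        print(n,m.sum(),least_squares(f,[0,0,.085],loss='soft_l1',f_scale=.002).x)
"
```

```text
t=22.27 pos [0.5157 0.221  0.3428] psi 166.87 z [ 0.0063  0.0001 -1.    ] F [-0.3217  0.8862 -2.9921] w 0.023765662314968298 q [ 0.2064  0.3186  1.4376 -0.0012  1.3791 -1.1349]
t cm [-0.1  -0.19 12.01] r [ 0.002  0.006 -0.006] rows>=2.9
side 859 [-0.0009 -0.0001  0.0843]
top 276 [-0.0002 -0.0057  0.0855]
```

View pics/s10.png

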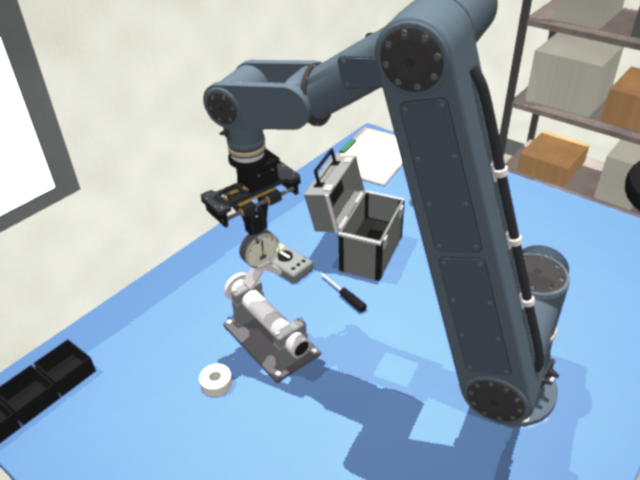

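Call:
send_rows([
  {"tx": -0.1, "ty": -0.2, "tz": 2, "rx": 0, "ry": 0.006, "rz": -0.006},
  {"tx": -0.1, "ty": -0.2, "tz": 4.5, "rx": 0, "ry": 0.006, "rz": -0.006},
  {"tx": -0.1, "ty": -0.2, "tz": 7, "rx": 0, "ry": 0.006, "rz": -0.006},
  {"tx": -0.1, "ty": -0.2, "tz": 9, "rx": 0, "ry": 0.006, "rz": -0.006},
  {"tx": -0.1, "ty": -0.2, "tz": 10.2, "rx": 0, "ry": 0.006, "rz": -0.006},
])

```text
time: 22.83
position: [0.5145, 0.2181, 0.2375]
tool_rot: [0.111, 0.994, -0.0, -0.003]
ft_force: [-0.3, -0.5, -3.5]
grip_width: 0.0238
```

Call:
send_rows([
  {"tx": 0, "ty": 0, "tz": 0.3, "rx": 0, "ry": 0, "rz": 0},
  {"tx": 0, "ty": 0, "tz": 0.7, "rx": 0, "ry": 0, "rz": 0},
  {"tx": 0, "ty": 0, "tz": 1, "rx": 0, "ry": 0, "rz": 0},
  {"tx": 0, "ty": 0, "tz": 1.3, "rx": 0, "ry": 0, "rz": 0},
  {"tx": 0, "ty": 0, "tz": 1.3, "rx": 0, "ry": 0, "rz": 0},
])

```text
time: 23.25
position: [0.5157, 0.218, 0.2265]
tool_rot: [0.112, 0.994, 0.0, -0.001]
ft_force: [0.3, 0.4, -3.3]
grip_width: 0.0236
```

```bash
python3 -c "
from h import *
st();delta([.5169,.2185,.2227],down(167.2))"
```

```text
t=23.25 pos [0.5157 0.218  0.2265] psi 167.17 z [-0.0024  0.0006 -1.    ] F [ 0.2921  0.4207 -3.2834] w 0.02358108217940879 q [ 0.1998  0.4359  1.5921  0.0012  1.1158 -1.1476]
t cm [-0.11  0.07  0.38] r [ 0.    -0.002 -0.   ] rows>=0.1
```

Call:
send_rows([
  {"tx": 0, "ty": 0, "tz": 0.15, "rx": 0, "ry": 0, "rz": 0},
  {"tx": 0, "ty": 0, "tz": 0.3, "rx": 0, "ry": 0, "rz": 0},
  {"tx": 0, "ty": 0, "tz": 0.4, "rx": 0, "ry": 0, "rz": 0},
  {"tx": 0, "ty": 0, "tz": 0.4, "rx": 0, "ry": 0, "rz": 0},
])

```text
time: 23.58
position: [0.5161, 0.2185, 0.2228]
tool_rot: [0.112, 0.994, 0.001, -0.001]
ft_force: [-0.3, 0.8, 0.1]
grip_width: 0.0238
```

Call:
send_rows([
  {"tx": 0, "ty": 0, "tz": 0.1, "rx": 0, "ry": 0, "rz": 0},
  {"tx": 0, "ty": 0, "tz": 0.1, "rx": 0, "ry": 0, "rz": 0},
  {"tx": 0, "ty": 0, "tz": 0.1, "rx": 0, "ry": 0, "rz": 0},
])

```text
time: 23.83
position: [0.5163, 0.2186, 0.2226]
tool_rot: [0.112, 0.994, 0.001, -0.0]
ft_force: [-1.0, 1.8, 6.2]
grip_width: 0.0236
```

```bash
python3 -c "
from h import *
st()"
```

```text
t=23.83 pos [0.5163 0.2186 0.2226] psi 167.14 z [-0.0006  0.0022 -1.    ] F [-0.9832  1.8001  6.1969] w 0.023587439880319725 q [ 0.2     0.4407  1.5963  0.0025  1.1048 -1.1476]
```

Call:
send_rows([
  {"tx": 0, "ty": -0.27, "tz": 0, "rx": -0.02, "ry": 0, "rz": 0},
  {"tx": 0, "ty": -0.68, "tz": 0.02, "rx": -0.05, "ry": 0, "rz": 0},
  {"tx": 0, "ty": -1.22, "tz": 0.06, "rx": -0.09, "ry": 0, "rz": 0},
  {"tx": 0, "ty": -1.77, "tz": 0.12, "rx": -0.13, "ry": 0, "rz": 0},
  {"tx": 0, "ty": -2.18, "tz": 0.18, "rx": -0.16, "ry": 0, "rz": 0},
])

```text
time: 24.25
position: [0.5116, 0.1969, 0.2207]
tool_rot: [0.112, 0.99, 0.081, 0.009]
ft_force: [-0.8, 1.9, 2.8]
grip_width: 0.0235
```

```bash
python3 -c "
from h import *
st();o,G,g=pose();print(np.arctan2(G[2,1],G[2,2]))
for a in (.2,.25,.28,.295,.305):
  mid=np.array([.5169,.2185,.085]); print(a); delta(mid+.1372*lean(167.2,a)@[0,0,-1],lean(167.2,a))"
```

```text
t=24.25 pos [0.5116 0.1969 0.2207] psi 167.11 z [ 0.0362  0.1591 -0.9866] F [-0.8211  1.9359  2.8441] w 0.023542826336904795 q [ 0.0739  0.3974  1.6956  0.1855  1.008  -1.3679]
-0.1638540324812617
0.2
t cm [-0.04 -0.52  0.04] r [-0.036  0.    -0.002] rows>=0.3
0.25
t cm [-0.04 -1.2   0.08] r [-0.086  0.    -0.002] rows>=0.7
0.28
t cm [-0.04 -1.61  0.12] r [-0.116  0.    -0.002] rows>=0.9
0.295
t cm [-0.04 -1.82  0.15] r [-0.131  0.    -0.002] rows>=1.0
0.305
t cm [-0.04 -1.95  0.17] r [-0.141  0.    -0.002] rows>=1.1
```

Call:
send_rows([
  {"tx": 0, "ty": -0.54, "tz": 0.02, "rx": -0.04, "ry": 0, "rz": 0},
  {"tx": 0, "ty": -1.09, "tz": 0.06, "rx": -0.08, "ry": 0, "rz": 0},
  {"tx": 0, "ty": -1.57, "tz": 0.11, "rx": -0.115, "ry": 0, "rz": 0},
  {"tx": 0, "ty": -1.84, "tz": 0.14, "rx": -0.135, "ry": 0, "rz": 0},
  {"tx": 0, "ty": -1.98, "tz": 0.17, "rx": -0.145, "ry": 0, "rz": 0},
])

```text
time: 24.67
position: [0.5075, 0.1779, 0.216]
tool_rot: [0.112, 0.982, 0.153, 0.017]
ft_force: [-0.3, 2.6, 7.5]
grip_width: 0.0239
```

Call:
send_rows([
  {"tx": 0, "ty": 0, "tz": 0, "rx": 0, "ry": 0, "rz": 0},
  {"tx": 0, "ty": 0, "tz": 0, "rx": 0, "ry": 0, "rz": 0},
  {"tx": 0, "ty": 0, "tz": 0, "rx": 0, "ry": 0, "rz": 0},
  {"tx": 0, "ty": 0, "tz": 0, "rx": 0, "ry": 0, "rz": 0},
  {"tx": 0, "ty": 0, "tz": 0, "rx": 0, "ry": 0, "rz": 0},
])

```text
time: 25.08
position: [0.5076, 0.1781, 0.216]
tool_rot: [0.111, 0.982, 0.152, 0.017]
ft_force: [-0.7, 0.2, 6.2]
grip_width: 0.0237
```

Call:
send_rows([
  {"tx": 0, "ty": 0, "tz": 0, "rx": 0, "ry": 0, "rz": 0},
  {"tx": 0, "ty": 0, "tz": 0, "rx": 0, "ry": 0, "rz": 0},
  {"tx": 0, "ty": 0, "tz": 0, "rx": 0, "ry": 0, "rz": 0},
  {"tx": 0, "ty": 0, "tz": 0, "rx": 0, "ry": 0, "rz": 0},
  {"tx": 0, "ty": 0, "tz": 0, "rx": 0, "ry": 0, "rz": 0},
])

```text
time: 25.5
position: [0.5076, 0.1781, 0.216]
tool_rot: [0.111, 0.982, 0.152, 0.017]
ft_force: [-0.7, 0.5, 6.8]
grip_width: 0.0236
```

Call:
send_rows([
  {"tx": 0, "ty": 0, "tz": 0, "rx": 0, "ry": 0, "rz": 0},
  {"tx": 0, "ty": 0, "tz": 0, "rx": 0, "ry": 0, "rz": 0},
  {"tx": 0, "ty": 0, "tz": 0, "rx": 0, "ry": 0, "rz": 0},
  {"tx": 0, "ty": 0, "tz": 0, "rx": 0, "ry": 0, "rz": 0},
  {"tx": 0, "ty": 0, "tz": 0, "rx": 0, "ry": 0, "rz": 0},
])

```text
time: 25.92
position: [0.5076, 0.1781, 0.216]
tool_rot: [0.111, 0.982, 0.152, 0.017]
ft_force: [-0.6, 0.4, 6.8]
grip_width: 0.0236
```

```bash
python3 -c "
from h import *
look('r11')
mid=np.array([.5169,.2185,.085]);delta(mid+.1372*lean(167.2,.305)@[0,0,-1],lean(167.2,.305))
o,G,g=pose();print('pivot',g-.1567*G[:,2])
c=cam('side');P=cloud(c);q=(P-g)@G
m=(np.hypot(q[:,1],q[:,2]+.068)<.03)&(abs(q[:,0])<.05);print(m.sum(),np.median(q[m,0]),'plane',np.linalg.lstsq(np.c_[q[m][:,1:],np.ones(m.sum())],q[m,0],rcond=None)[0])
x0,y0=map(int,proj(c,g-.068*G[:,2])); cv2.imwrite('pics/s11c.png',cv2.resize(c['color'][y0-50:y0+70,x0-80:x0+80,::-1],(800,600),interpolation=cv2.INTER_CUBIC))
"
```

```text
t=25.92 pos [0.5076 0.1781 0.216 ] psi 167.11 z [ 0.0669  0.2942 -0.9534] F [-0.5576  0.3864  6.8267] w 0.02360240677213669 q [-0.0469  0.3833  1.7757  0.3708  0.9604 -1.6036]
lean -0.306445924445126
pointer_tip 0.44 [276.4, 274.3] [-7.9781 34.6309] 35.53804117995589 0.22642533763675937
t cm [-0.02  0.01  0.02] r [ 0.001  0.    -0.002] rows>=0.0
pivot [0.5168 0.2187 0.0848]
333 0.014470724169086539 plane [-0.0038 -0.0183  0.0134]
```

View pics/r11.png

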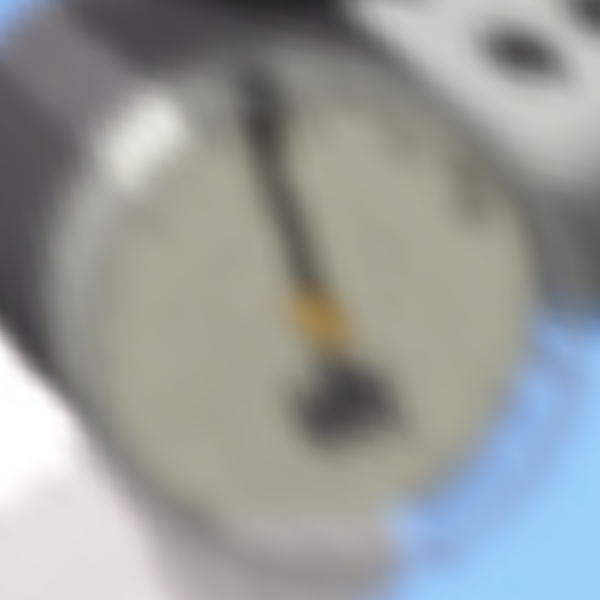

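View pics/s11c.png

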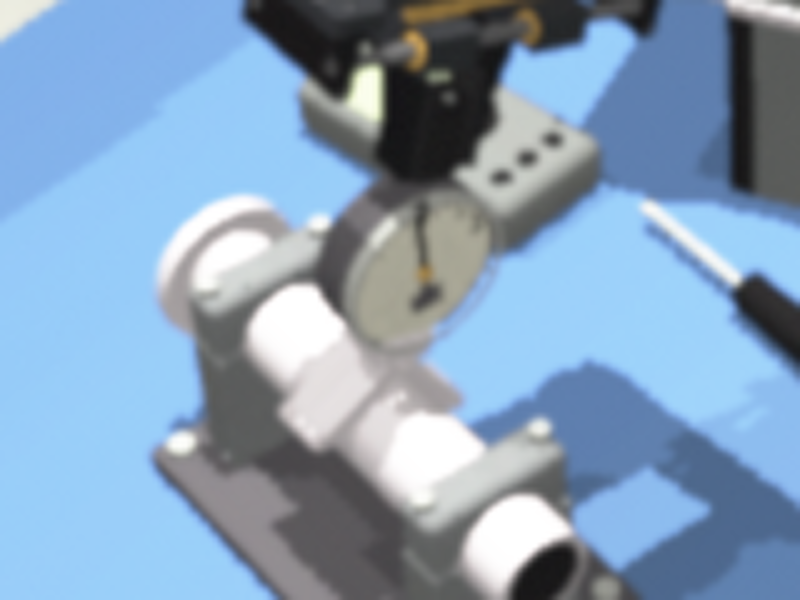

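```bash
python3 -c "
import cv2,numpy as np
for f,a,cut in (('r8',.14,0),('r7',.29,0),('r9',.46,0)):
    h=cv2.imread('pics/%s.png'%f); im=h.astype(float).max(2)
    hh=h.astype(int); v,u=np.nonzero(hh[:,:,2]-hh[:,:,0]>60); cx,cy=u.mean(),v.mean()
    # parallax-free per-angle: polar about hub-plane centre
    pol=cv2.warpPolar(im.astype(np.float32),(220,3600),(cx,cy),220,cv2.WARP_POLAR_LINEAR)
    ang=np.arange(3600)/3600*2*np.pi  # from +x clockwise(down)
    th=(3*np.pi/2-ang)               # anticlockwise from up
    s=(th>.0)&(th<.65)
    print(f,'hub',cx,cy)
    for r in (100,130,150,178,184,190,196,202,208):
        p=pol[s,r-2:r+3].mean(1); w=np.clip(80-p,0,None)**1
        print(r,round(float((w*th[s]).sum()/max(w.sum(),1e-6)),3),round(p.min()),'width',round((p<70).sum()*2*np.pi/3600,3))
"
```

```text
r8 hub 309.64481409001957 320.2270058708415
100 0.134 50 width 0.099
130 0.137 50 width 0.072
150 0.137 48 width 0.068
178 0.296 55 width 0.061
184 0.292 39 width 0.103
190 0.294 30 width 0.15
196 0.297 24 width 0.166
202 0.3 24 width 0.168
208 0.303 24 width 0.164
r7 hub 311.6226309921962 318.5964325529543
100 0.291 58 width 0.082
130 0.285 60 width 0.058
150 0.291 57 width 0.058
178 0.293 44 width 0.08
184 0.294 37 width 0.103
190 0.295 31 width 0.127
196 0.296 24 width 0.147
202 0.295 26 width 0.152
208 0.291 35 width 0.143
r9 hub 313.58144126357354 316.639684106614
100 0.44 48 width 0.096
130 0.446 48 width 0.075
150 0.444 45 width 0.066
178 0.304 44 width 0.094
184 0.304 31 width 0.131
190 0.299 26 width 0.154
196 0.295 23 width 0.164
202 0.292 24 width 0.162
208 0.291 27 width 0.157
```

Call:
send_rows([
  {"tx": 0, "ty": 0.03, "tz": 0, "rx": 0.002, "ry": 0, "rz": 0},
  {"tx": 0, "ty": 0.07, "tz": 0, "rx": 0.005, "ry": 0, "rz": 0},
  {"tx": 0, "ty": 0.07, "tz": 0, "rx": 0.005, "ry": 0, "rz": 0},
  {"tx": 0, "ty": 0.07, "tz": 0, "rx": 0.005, "ry": 0, "rz": 0},
  {"tx": 0, "ty": 0.07, "tz": 0, "rx": 0.005, "ry": 0, "rz": 0},
])

```text
time: 26.53
position: [0.5078, 0.1787, 0.2163]
tool_rot: [0.111, 0.982, 0.149, 0.017]
ft_force: [-0.6, -0.9, 7.3]
grip_width: 0.0236
```

Call:
send_rows([
  {"tx": 0, "ty": 0, "tz": 0, "rx": 0, "ry": 0, "rz": 0},
  {"tx": 0, "ty": 0, "tz": 0, "rx": 0, "ry": 0, "rz": 0},
  {"tx": 0, "ty": 0, "tz": 0, "rx": 0, "ry": 0, "rz": 0},
  {"tx": 0, "ty": 0, "tz": 0, "rx": 0, "ry": 0, "rz": 0},
  {"tx": 0, "ty": 0, "tz": 0, "rx": 0, "ry": 0, "rz": 0},
])

```text
time: 26.95
position: [0.5078, 0.1787, 0.2163]
tool_rot: [0.111, 0.982, 0.149, 0.017]
ft_force: [0.4, 0.4, 7.5]
grip_width: 0.0237
```

Call:
send_rows([
  {"tx": 0, "ty": 0, "tz": 0, "rx": 0, "ry": 0, "rz": 0},
  {"tx": 0, "ty": 0, "tz": 0, "rx": 0, "ry": 0, "rz": 0},
  {"tx": 0, "ty": 0, "tz": 0, "rx": 0, "ry": 0, "rz": 0},
  {"tx": 0, "ty": 0, "tz": 0, "rx": 0, "ry": 0, "rz": 0},
  {"tx": 0, "ty": 0, "tz": 0, "rx": 0, "ry": 0, "rz": 0},
])

```text
time: 27.37
position: [0.5078, 0.1787, 0.2163]
tool_rot: [0.111, 0.982, 0.149, 0.017]
ft_force: [-0.2, 0.3, 7.7]
grip_width: 0.0236
```

Call:
send_rows([
  {"tx": 0, "ty": 0, "tz": 0, "rx": 0, "ry": 0, "rz": 0},
  {"tx": 0, "ty": 0, "tz": 0, "rx": 0, "ry": 0, "rz": 0},
  {"tx": 0, "ty": 0, "tz": 0, "rx": 0, "ry": 0, "rz": 0},
  {"tx": 0, "ty": 0, "tz": 0, "rx": 0, "ry": 0, "rz": 0},
  {"tx": 0, "ty": 0, "tz": 0, "rx": 0, "ry": 0, "rz": 0},
])

```text
time: 27.78
position: [0.5078, 0.1787, 0.2163]
tool_rot: [0.111, 0.982, 0.149, 0.017]
ft_force: [-0.4, 0.4, 6.8]
grip_width: 0.0236
```

```bash
python3 -c "
from h import *
look('r12'); o,G,g=pose();print('pivot',g-.1567*G[:,2])
cam('top','t12.png')
a=cv2.imread('pics/r11.png')[40:440,130:430];b=cv2.imread('pics/r12.png')[40:440,130:430]
cv2.imwrite('pics/z12.png',np.hstack([a,b]))
"
```

```text
t=27.78 pos [0.5078 0.1787 0.2163] psi 167.13 z [ 0.066   0.2893 -0.9549] F [-0.3732  0.4393  6.8463] w 0.023582573860876702 q [-0.0426  0.3833  1.7729  0.3639  0.9614 -1.595 ]
lean -0.3013065950344272
pointer_tip 0.62 [279.3, 276.4] [ 2.456  26.5238] 26.637309424136415 -0.09233327042447993
marker_tip 0.23 [269.8, 339.4] [  13.5988 -157.3104] 157.89705844508418 -3.0553611319657556
pivot [0.5169 0.2185 0.0848]
```

View pics/z12.png

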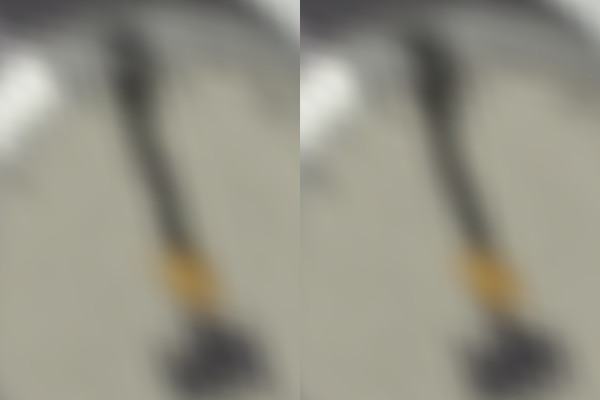

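View pics/r12_full.png

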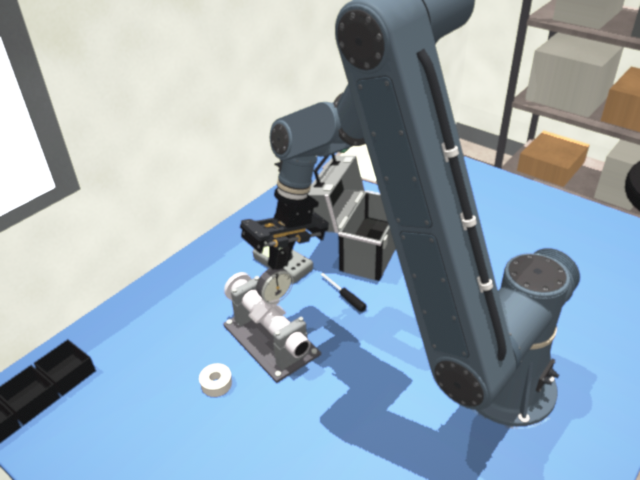

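View pics/t12.png

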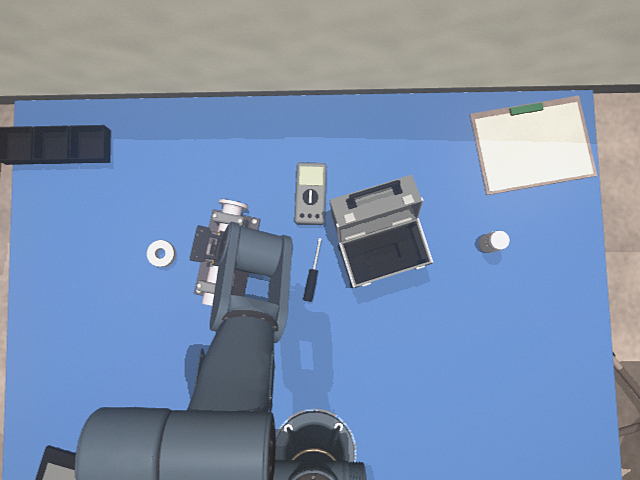

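```bash
python3 -c "
from rig import robot
print(robot.hand_in())"
```

```text
the job is handed in; nothing more can be done
None
```

I opened the lid onto its stop, took out the gauge and seated its fork upright on the tube between the clamps. I then rocked it until the pointer met the set marker. I handed the job in at about 28 s, with the gauge still in the gripper.

What the last checks showed:
- **Seating:** the point midway between the fork's toes is within 0.5 mm of the tube's measured axis. The fork is pressed on with about 10 N, and the dial is square across the tube, to a fraction of a degree by my measured headings.
- **Angle:** the gauge leans 0.301 rad. From close-up pictures I measured the marker at 0.295 to 0.31 rad, most likely about 0.30.
- **Steadiness:** the arm held still for over a second before I handed in. I took only one picture of the dial after the last small trim, and in it the pointer lies on the marker.
- **Surroundings:** the last top and side views show the lid still open and the meter, driver, reel and can where they were at the start.

One check disagreed. In the final pose the trained network's pointer and marker points were unusable: −0.09 rad for the pointer, and the marker placed far off the dial. I relied on the close-up pictures and the arm's own lean reading instead.

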